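Press the cover onto a sample cassette

TASK

Draw the sample cassette out of the slot reader and slide it square and fully home in the hand press, tray under the ram and tab sticking out of the mouth. Then pull the red-handled lever all the way down so that the press pushes the orange cover into the tray, and ease the lever slowly back up to its rest, never letting it snap back. Leave the cassette in the press and do not disturb the bottle, the beaker or the jar.

Things in the scene. Friction and masses are not known exactly. Their poses are not given: they have to be found in the camera images.
- cassette: Loose sample cassette, 0.23 kg, lying flat: pale grey open tray 110 mm long (x), 56 mm wide (y), rim 20 mm high; at its -x end a blue tab 22 mm wide (y), z 2 to 22 mm, from x = -52 to -126 mm. Origin: centre of the tray's underside; z up. At the start the tab and the last 10 mm or so of the tray are under the reader's roof.
- cover (a joint): How far the orange cover (98 x 44 mm) is pushed into the cassette's tray, m: 0 = standing 8 mm proud of the rim (its top 28 mm above the cassette's underside), 0.008 = flush. It is stiff (about 10 N) and stays where it is pushed.
- reader: Fixed white slot reader: local x -45 to 75 mm, 120 mm wide, 52 mm high, with a tunnel 96 mm wide and 40 mm high, open only at its local -x face. Origin: on the bench, on the tunnel's centre line, 45 mm inside the mouth. At the start the cassette lies in it along local x, tab inside, the middle of its tray about 90 mm from the origin on the -x side.
- press: Fixed hand press. Origin: on the bench under the ram, where a fully seated cassette's origin lies (same x axis); local -x points out of the mouth. Blue guide rails 18 mm high, 64 mm apart, local x -57 to 65, flared out to -78 mm; back stop at x = 57. Pale head: 140 mm wide, x -40 to 125, z 90 to 195 mm; ram plate (88 x 40) under it, at z = 50 at rest. Column behind. Lever on the local -y side.
- lever_pivot (a point): Point on the lever's hinge axis (parallel to the press's local y), in the plane of the lever_grip point: press-local (20, -145, 165) mm.
- lever_grip (a point): Centre of the round red handle of the press lever: 26 mm thick, 90 mm long along the press's local y (y -96 to -186 mm), 170 mm from the hinge axis; the sleeve spins freely on its pin. The steel arm runs to the hinge in the plane y = -85 mm. At rest the handle is 139 mm from the hinge towards the mouth and 97 mm above it.
- lever (a joint): Lever angle, rad: 0 = at rest (arm rising 35 degrees above level towards the mouth), 1.0 = pulled fully down (arm 22 degrees below level). A spring returns it (about 4 N at the handle at rest, 13 N at the end). It drives the ram down by 30.8 mm per rad.
- bottle: Loose amber bottle, 56 mm in diameter, 130 mm high, standing; origin: centre of its underside. Not to be disturbed.
- beaker: Loose clear beaker, 64 mm in diameter at the rim, 85 mm high, standing; origin: centre of its underside. Not to be disturbed.
- jar: Loose white jar with a blue cap, 62 mm in diameter, 85 mm high, standing; origin: centre of its underside. Not to be disturbed.
There are look-alikes about, which are no part of the job. Of the things that look like the cassette, the largest one is meant.

How it is judged:
By the outcome, as a careful person would: the job done as asked, in the order asked, and still so for the second after the job is handed in, with the robot touching nothing.
It also fails if it takes over 72 s, if anything falls off the work surface, if the arm or the gripper's body presses on something with over 40 N, if the wrist force passes 120 N, or if a joint passes its speed limit or range.

ROBOT

A 6-joint arm with a two-finger parallel gripper is mounted at the origin on the work surface. World frame = base frame: x ahead of the robot, y to its left, z up, the work surface at z = 0. Lengths are in mm, angles in rad, forces in N, time in s.
With the tool pointing down it reaches from about 350 to 775 mm from the base axis. Payload 7.3 kg.
Tool frame: the origin (TCP) lies on the centre line of the jaws, within the pads' length; the fingertips stand 22 mm ahead of it and the grasp point (between the pads) lies 3 mm ahead of it; z points along the fingers, y is the line along which they close (so a half turn about z gives the same grasp; the last joint's range is limited). The gripper opens to 92 mm and grips with 3 to 60 N. Pads are 19 mm wide; open, the fingers measure 130 mm over their backs; the gripper's body (75 mm by 190 mm) begins 47 mm behind the grasp point.
Start: joints at [1.074, 0.342, 1.524, -0, 1.275, -0.146], TCP at [180.403, 493.053, 208.841] pointing down, gripper open.
Joint ranges: [-2.53, 2.53], [-0.77, 2.02], [0.04, 2.7], [-1, 4.14], [0.28, 2.66], [-3.11, 3.11]. Speed limits (rad/s): [2.57, 2.57, 3.14, 3.14, 3.14, 3.14].

INTERFACE

Orientations are given as a rotation vector (axis times angle).
In Python, from cell import r gives the robot as it stands.
- The arm moves only by the tool servo_tool, never from a script. Its argument "commands" is a list of rows, each a list of 7 numbers: the opening, from -1 (shut) to 1 (fully open), then the shift along the tool's x, y, z scaled (see below), then the turn, a rotation vector about the tool's x, y, z scaled (see below). In form: [[jaw, tx, ty, tz, ax, ay, az], ...]. A call has 1 to 12 rows; each row shifts and turns the commanded pose from where the row before left it, along the tool's axes as they then stand; what a row does not reach is not made up. The controller multiplies each number of a shift by 10 cm and each number of a turn by 45 degrees. A row lasts 1/12 s, in which the tool goes at most 41.7 mm and 7.16 degrees, less where a joint would pass 70% of its speed; a pose out of reach is approached as far as the arm can. A call with a number of a shift or a turn outside -1 to 1 is refused whole. A call with a gripper value outside its range is refused whole. The fingers move at their own pace and stop on an object; the grip force is fixed at half the most. Time passes only in rows, so rows that do not move let the fingers close. It gives the time, the measured TCP pose, the force, the opening and the grip force at its end, in the units of the state.
- r.sense(): the state, without advancing time (a new reading comes with each control period).
- r.get_image(name): name is "side" or "top" or "wrist"; returns a dict with "pixels" (400x640x3 uint8, blue, green, red), "mtx" (3x3 intrinsics, pixels), "T" (4x4, takes a point from camera to world coordinates); the wrist camera has in their place "tool_from_camera" (4x4, takes a point from camera to tool coordinates, whose origin is the TCP and whose axes are the flange's). Camera axes: x right, y up, looking along -z (the intrinsics and any distortion apply to the point x, -y, -z); pixel columns grow to the right and rows downward; lengths in mm; the calibration is good to about 2 mm. The wrist camera is an equidistant fisheye: a pixel r from the principal point sees the ray r / f radians off the axis. A picture is of the moment at which its call begins: read the wrist's pose just before it. There is no depth.
- r.sign_off(): hands the job in; it is judged then, once.
The state is a dict: "time_s": time; "qpos": joint angles; "joint_vel": joint speeds; "tau": joint torques, N m; "eef_pos": TCP position; "ee_rot": TCP orientation; "ft_force": force on the tool from outside, world axes, zero at the start; "wrist_torque": the same for the moment, N m; "width": finger opening in mm; "grasp_force": force on a finger pad.
Only numpy, scipy, OpenCV 4.12 (cv2) and the standard library are available. Lean on these libraries where they do the work, as an engineer would, in place of code of your own. Each camera call takes 0.05 s, during which the arm holds its last target. There are 200 camera calls.

## Working session

There is one attempt and no reset: what is moved stays moved. The work goes in short steps, Python scripts to look and compute and a tool call to move; the robot and the scene stay as the last step left them, time stands still between calls to the robot, and variables do not carry over. Pictures are saved under pics/ and viewed, at most 10 in all, crops included, and the job is handed in when it is done.

Besides the shell and the picture viewer there is one more tool, called after "Request:" by a JSON object that holds its "api" and its "payload", one argument or row to a line. servo_tool: Moves the arm, as the interface text tells. Shifts and turns lie within -1 to 1; 1 stands for 10 cm of shift or 45 degrees of turn. Its arguments: {"type":"object","properties":{"commands":{"type":"array"}},"required":["commands"]}

```bash
mkdir -p pics; ls; python3 - <<'E'
from cell import r
import cv2,numpy as np
s=r.sense();print({k:np.round(v,3).tolist() for k,v in s.items()})
for n in("top","side"):
    d=r.get_image(n);cv2.imwrite(f"pics/{n}0.png",d["pixels"]);np.savez(f"{n}0.npz",**d)
    print(n,d["mtx"].round(1).tolist(),d["T"].round(3).tolist(),d.keys())
E
```

```text
pics
{'time_s': 0.0, 'qpos': [1.074, 0.343, 1.525, 0.0, 1.275, -0.146], 'joint_vel': [0.0, -0.001, -0.0, -0.0, 0.001, 0.0], 'tau': [0.001, -43.124, -24.422, 0.072, 0.056, -0.0], 'eef_pos': [180.196, 492.643, 208.144], 'ee_rot': [-0.548, -3.093, 0.002], 'ft_force': [-1.104, 1.032, -0.506], 'wrist_torque': [-0.029, -0.032, -0.033], 'grasp_force': 0.0, 'width': 91.716}
top [[426.5, 0.0, 324.2], [0.0, 426.5, 196.7], [0.0, 0.0, 1.0]] [[0.009, 0.991, -0.131, 362.327], [-1.0, 0.011, 0.014, -100.883], [0.015, 0.131, 0.991, 1434.364], [0.0, 0.0, 0.0, 1.0]] dict_keys(['pixels', 'mtx', 'T'])
side [[404.4, 0.0, 316.3], [0.0, 404.4, 196.0], [0.0, 0.0, 1.0]] [[0.964, 0.174, -0.201, 295.26], [-0.266, 0.672, -0.691, -932.524], [0.015, 0.72, 0.694, 1003.473], [0.0, 0.0, 0.0, 1.0]] dict_keys(['pixels', 'mtx', 'T'])
```

View pics/top0.png

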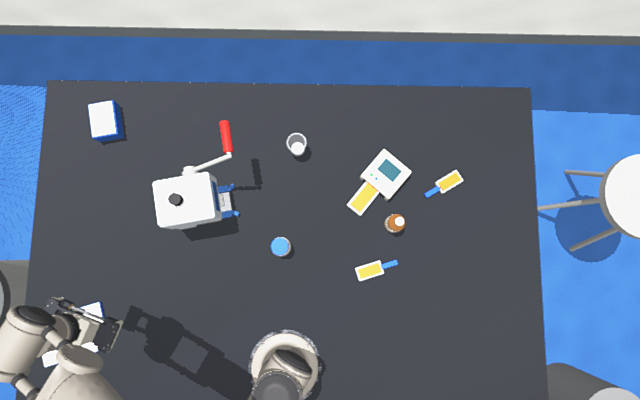

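View pics/side0.png

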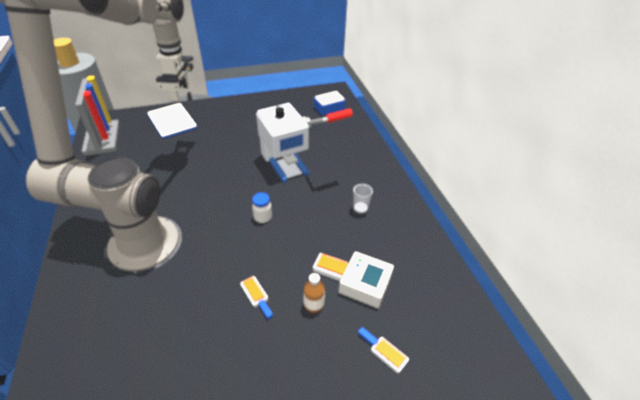

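The top view shows the press at about (188,200) with its mouth to the right and its red handle at (226,136). The reader is at (386,175) with the real cassette at (362,197). The jar is at (281,247), the bottle at (395,223) and the beaker at (297,145). The two smaller cassettes, at (450,182) and (372,270), are the look-alikes. Next I'll get coarse world positions.

```bash
cat > h.py <<'E'
import numpy as np,cv2
from scipy.spatial.transform import Rotation as R
def ray(d,uv,pose=None):
    "pixels -> (origin, unit dirs) in world; pose=(pos,rotvec) for the wrist fisheye"
    uv=np.atleast_2d(np.float64(uv));K=d["mtx"]
    p=np.c_[(uv[:,0]-K[0,2])/K[0,0],(uv[:,1]-K[1,2])/K[1,1]]
    if pose is None: v=np.c_[p[:,0],-p[:,1],-np.ones(len(p))];T=d["T"]
    else:
        th=np.linalg.norm(p,axis=1);k=np.sin(th)/np.maximum(th,1e-9)
        v=np.c_[p[:,0]*k,-p[:,1]*k,-np.cos(th)]
        W=np.eye(4);W[:3,:3]=R.from_rotvec(pose[1]).as_matrix();W[:3,3]=pose[0];T=W@d["tool_from_camera"]
    return T[:3,3],v@T[:3,:3].T
def onz(d,uv,z,pose=None):
    o,v=ray(d,uv,pose);return o+v*((z-o[2])/v[:,2])[:,None]
def cross(rays):
    A=0;b=0
    for o,v in rays:
        v=v.ravel()/np.linalg.norm(v);P=np.eye(3)-np.outer(v,v);A=A+P;b=b+P@o
    x=np.linalg.solve(A,b);return x,[np.linalg.norm(np.cross(x-o,v.ravel()/np.linalg.norm(v))) for o,v in rays]
def blobs(img,lo,hi,amin=30):
    m=cv2.inRange(cv2.cvtColor(img,cv2.COLOR_BGR2HSV),lo,hi)
    c,_=cv2.findContours(m,cv2.RETR_EXTERNAL,cv2.CHAIN_APPROX_NONE)
    return [k for k in c if cv2.contourArea(k)>=amin]
E
python3 - <<'E'
from h import *
t=np.load("top0.npz");s=np.load("side0.npz")
for n,d in(("top",t),("side",s)):
    for nm,lo,hi,z in(("orange",(10,120,120),(30,255,255),28),("red",(0,150,90),(6,255,255),262)):
        for c in blobs(d["pixels"],lo,hi):
            b=cv2.minAreaRect(c);p=onz(d,cv2.boxPoints(b),z)
            print(n,nm,np.round(b[0],1),np.round(b[1],1),"ctr",onz(d,b[0],z)[0].round(0),"corners",p[:,:2].round(0).tolist())
for n,uv,z in(("readerTop",[386,175],52),("jar",[281,247],85),("bottle",[398,222],130),("beaker",[297,143],85),("presshead c",[[153,183],[212,172],[218,219],[161,229]],195),("railtips",[[233,186],[238,215]],18)):
    print(n,onz(t,uv,z).round(0).tolist())
E
```

```text
top orange [369.3 270.4] [ 8.5 20.6] ctr [ 308. -270.   28.] corners [[310.0, -234.0], [332.0, -298.0], [306.0, -306.0], [284.0, -243.0]]
top orange [396. 222.] [16. 16.] ctr [ 467. -359.   28.] corners [[493.0, -333.0], [493.0, -386.0], [440.0, -385.0], [440.0, -333.0]]
top orange [363.6 196.8] [11.7 27.7] ctr [ 549. -252.   28.] corners [[524.0, -209.0], [599.0, -266.0], [575.0, -296.0], [501.0, -239.0]]
top orange [449.  181.1] [ 8.2 20.4] ctr [ 606. -539.   28.] corners [[600.0, -503.0], [636.0, -563.0], [612.0, -576.0], [576.0, -516.0]]
top red [225.7 135.7] [32.   8.9] ctr [687. 161. 262.] corners [[731.0, 182.0], [735.0, 157.0], [644.0, 141.0], [640.0, 165.0]]
side orange [389.7 353.2] [28.9 10.9] ctr [ 605. -549.   28.] corners [[574.0, -529.0], [599.0, -512.0], [635.0, -570.0], [611.0, -585.0]]
side orange [314.  290.5] [17. 20.] ctr [ 471. -327.   28.] corners [[450.0, -293.0], [505.0, -307.0], [490.0, -360.0], [437.0, -346.0]]
side orange [253.  288.8] [23.3 10.1] ctr [ 307. -278.   28.] corners [[282.0, -246.0], [309.0, -235.0], [331.0, -309.0], [305.0, -319.0]]
side oran
[... 252 characters left out ...]
, [-155.0, 699.0]]
side orange [64.6 51.7] [28.8 17.7] ctr [-440. 1463.   28.] corners [[-532.0, 1629.0], [-454.0, 1690.0], [-355.0, 1310.0], [-428.0, 1264.0]]
side red [339.4 115.1] [ 7.3 25.3] ctr [688. 161. 262.] corners [[645.0, 169.0], [738.0, 196.0], [732.0, 154.0], [640.0, 128.0]]
side red [ 94.9 115. ] [50.2  5.6] ctr [-92. 357. 262.] corners [[-149.0, 517.0], [-134.0, 529.0], [-42.0, 218.0], [-56.0, 210.0]]
readerTop [[620.0, -324.0, 52.0]]
jar [[380.0, 14.0, 85.0]]
bottle [[459.0, -347.0, 130.0]]
beaker [[715.0, -30.0, 85.0]]
presshead c [[561.0, 383.0, 195.0], [596.0, 212.0, 195.0], [458.0, 189.0, 195.0], [427.0, 351.0, 195.0]]
railtips [[582.0, 185.0, 18.0], [485.0, 165.0, 18.0]]
```

Request:
{"api": "servo_tool", "payload": {
  "commands": [
    [1, -0.25, -0.24, -0.04, 0, 0, 0],
    [1, -0.25, -0.24, -0.04, 0, 0, 0],
    [1, -0.25, -0.24, -0.04, 0, 0, 0],
    [1, -0.25, -0.24, -0.04, 0, 0, 0],
    [1, -0.25, -0.24, -0.04, 0, 0, 0],
    [1, -0.25, -0.24, 0, 0, 0, 0],
    [1, -0.25, -0.24, 0, 0, 0, 0],
    [1, -0.25, -0.24, 0, 0, 0, 0],
    [1, -0.25, -0.24, 0, 0, 0, 0],
    [1, -0.25, -0.24, 0, 0, 0, 0],
    [1, -0.25, -0.24, 0, 0, 0, 0],
    [1, 0, 0, 0, 0, 0, 0]
  ]
}}

```text
time_s: 1.1
eef_pos: [350.1, 146.2, 228.7]
ee_rot: [0.557, 3.091, -0.003]
ft_force: [0.9, 1.7, 0.3]
width: 91.5
grasp_force: 0.0
```

```bash
cat >> h.py <<'E'
def snap(r,n):
    s=r.sense();d=r.get_image("wrist");np.savez(n+".npz",pos=s["eef_pos"],rv=s["ee_rot"],**d);cv2.imwrite(f"pics/{n}.png",d["pixels"]);return s,d
E
python3 - <<'E'
from h import *
from cell import r
s,d=snap(r,"w1");print(s["time_s"],s["eef_pos"],s["ee_rot"],s["qpos"]);print(d["mtx"],d["tool_from_camera"].round(3))
E
```

```text
1.1 [350.05657752 146.21994407 228.70987978] [ 5.56751670e-01  3.09063976e+00 -2.78641421e-03] [ 0.19479086  0.05132395  1.84003486 -0.00220431  1.24975911 -1.01885092]
[[309.70691629   0.         315.6997755 ]
 [  0.         309.70691629 193.70325471]
 [  0.           0.           1.        ]] [[ 0.00000e+00  9.56000e-01  2.92000e-01  7.98040e+01]
 [ 1.00000e+00 -0.00000e+00  0.00000e+00  5.10000e-02]
 [ 0.00000e+00  2.92000e-01 -9.56000e-01 -1.77073e+02]
 [ 0.00000e+00  0.00000e+00  0.00000e+00  1.00000e+00]]
```

View pics/w1.png

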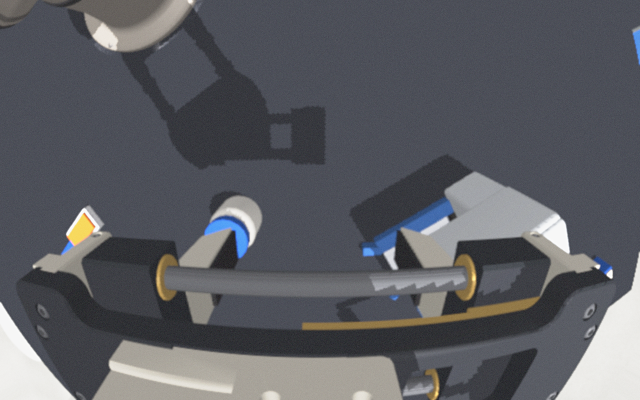

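The wrist view shows the jar at (235,220), a small decoy cassette at (85,228), and the press at right with a blue rail tip at (368,250). The camera sits on the tool's +x side. I'll turn so that its up direction runs along the press axis, and back off along that axis.

Request:
{"api": "servo_tool", "payload": {
  "commands": [
    [1, -0.32, -0.07, 0, 0, 0, 0],
    [1, -0.32, -0.07, 0, 0, 0, 0],
    [1, -0.32, -0.07, 0, 0, 0, 0],
    [1, -0.32, -0.07, 0, 0, 0, 0],
    [1, -0.32, -0.07, 0, 0, 0, 0],
    [1, -0.32, -0.07, 0, 0, 0, 0],
    [1, -0.32, -0.07, 0, 0, 0, 0],
    [1, -0.32, -0.07, 0, 0, 0, 0.148],
    [1, 0, 0, 0, 0, 0, 0.148],
    [1, 0, 0, 0, 0, 0, 0.148],
    [1, 0, 0, 0, 0, 0, 0.148],
    [1, 0, 0, 0, 0, 0, 0.148]
  ]
}}

```text
time_s: 2.15
eef_pos: [568.9, 11.8, 228.1]
ee_rot: [-1.417, -2.802, -0.0]
ft_force: [-0.2, -1.1, -0.6]
width: 91.9
grasp_force: 0.0
```

Request:
{"api": "servo_tool", "payload": {
  "commands": [
    [1, 0, 0, 0, 0, 0, 0.148],
    [1, 0, 0, 0, 0, 0, 0.148],
    [1, 0, 0, 0, 0, 0, 0.148],
    [1, 0, 0, 0, 0, 0, 0.148],
    [1, 0, 0, 0, 0, 0, 0],
    [1, 0, 0, 0, 0, 0, 0]
  ]
}}

```text
time_s: 2.65
eef_pos: [568.9, 11.5, 228.5]
ee_rot: [-2.014, -2.41, 0.0]
ft_force: [0.1, -0.2, 0.1]
width: 92.0
grasp_force: 0.0
```

```bash
python3 - <<'E'
from h import *
from cell import r
s,d=snap(r,"w2");print(s["time_s"],s["eef_pos"],s["ee_rot"],s["qpos"])
E
```

```text
2.65 [568.87601188  11.46774119 228.52357808] [-2.01382402e+00 -2.41018203e+00  1.36831556e-04] [-1.14747853e-01  4.10098263e-01  1.36520620e+00  3.84371175e-04
  1.36701981e+00 -2.93533753e-01]
```

View pics/w2.png

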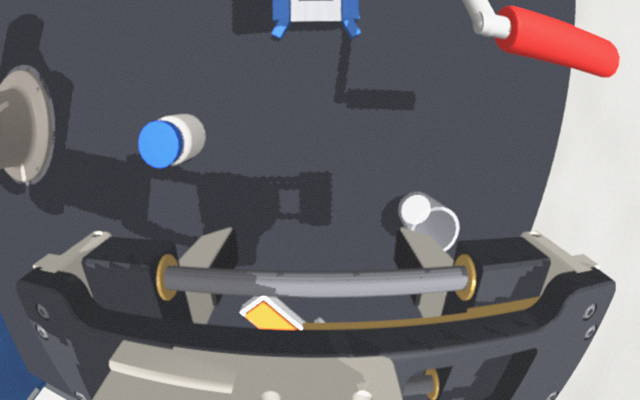

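The press mouth is at the top edge with flared rail tips at (280,30) and (352,30), and the red handle runs from (505,25) to (615,60). I'll rise and move closer to see the rails and bed.

Request:
{"api": "servo_tool", "payload": {
  "commands": [
    [1, 0, 0, -0.35, 0, 0, 0],
    [1, 0, 0, -0.35, 0, 0, 0],
    [1, 0, 0, -0.3, 0, 0, 0],
    [1, 0.3, 0, 0, 0, 0, 0],
    [1, 0.3, 0, 0, 0, 0, 0],
    [1, 0.3, 0, 0, 0, 0, 0],
    [1, 0, 0, 0, 0, 0, 0],
    [1, 0, 0, 0, 0, 0, 0]
  ]
}}

```text
time_s: 3.37
eef_pos: [553.1, 100.3, 328.8]
ee_rot: [-2.014, -2.411, 0.0]
ft_force: [-0.2, -0.2, 0.4]
width: 91.5
grasp_force: 0.0
```

```bash
python3 - <<'E'
from h import *
from cell import r
s,d=snap(r,"w3");print(s["time_s"],s["eef_pos"],s["ee_rot"],s["qpos"])
E
```

```text
3.3667 [553.07986252 100.32606815 328.84611684] [-2.01353957e+00 -2.41142854e+00  7.77695424e-05] [ 4.31088419e-02  3.54847648e-01  1.17976264e+00 -7.11016252e-06
  1.60704808e+00 -1.36247185e-01]
```

View pics/w3.png

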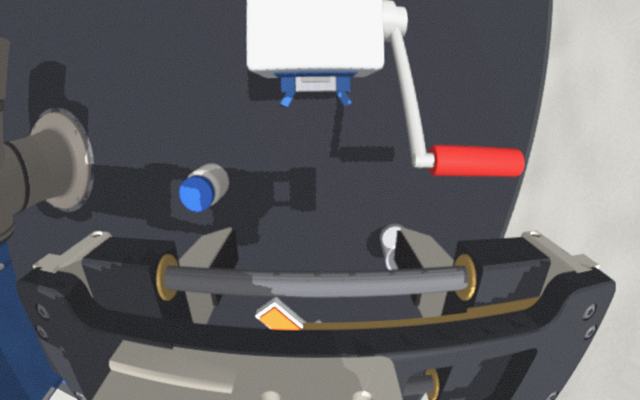

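```bash
python3 - <<'E'
from h import *
D={n:np.load(n+".npz") for n in("w2","w3")}
red={}
for n,d in D.items():
    P=(d["pos"],d["rv"]);img=d["pixels"]
    for c in blobs(img,(100,150,80),(125,255,255),40):
        b=cv2.boundingRect(c)
        if b[0]<220 or b[0]>360 or b[1]>150: continue
        q=onz(d,c[:,0],18,P)
        # print local coordinates in guessed press frame
        x=np.array([-.177,.984]);y=np.array([-.984,-.177])
        l=np.c_[(q[:,:2]-[527,253])@x,(q[:,:2]-[527,253])@y]
        print(n,b,cv2.contourArea(c),"lx",l[:,0].min().round(1),l[:,0].max().round(1),"ly",l[:,1].min().round(1),l[:,1].max().round(1))
        for lo in range(-85,-35,6):
            m=(l[:,0]>=lo)&(l[:,0]<lo+6)
            if m.any(): print("   ",lo,l[m,1].min().round(1),l[m,1].max().round(1))
    c=max(blobs(img,(0,150,60),(8,255,255),200),key=cv2.contourArea)[:,0].astype(float)
    b=cv2.minAreaRect(c.astype(np.float32));red[n]=b[0]
    print(n,"red",b)
    if n=="w3":
        g=cv2.cvtColor(img,cv2.COLOR_BGR2GRAY)
        e=[]
        for u in range(258,378,10):
            col=g[55:85,u].astype(int);e.append((u,55+np.argmin(np.diff(col))+.5))
        q=onz(d,e,195,P);k=np.polyfit(q[:,0],q[:,1],1);print("head front edge dir",k, np.degrees(np.arctan(k[0])),q[[0,-1]].round(1).tolist())
print("handle",cross([ray(D[n],red[n],(D[n]["pos"],D[n]["rv"])) for n in red]))
t=np.load("top0.npz");s=np.load("side0.npz")
print("handle top/side",cross([ray(t,[225.7,135.7]),ray(s,[339.4,115.1])]))
print("handle top/w3",cross([ray(t,[225.7,135.7]),ray(D["w3"],red["w3"],(D["w3"]["pos"],D["w3"]["rv"]))]))
E
```

```text
w2 (342, 0, 18, 38) 438.5 lx -82.3 -31.8 ly -51.0 -30.0
    -85 -47.2 -41.0
    -79 -51.0 -36.1
    -73 -51.0 -32.4
    -67 -46.1 -31.2
    -61 -49.9 -31.2
    -55 -49.9 -31.2
    -49 -50.0 -30.0
    -43 -48.9 -30.1
    -37 -48.9 -30.1
w2 (272, 0, 18, 39) 472.0 lx -83.6 -31.7 ly 35.3 56.4
    -85 45.2 53.9
    -79 41.5 56.4
    -73 39.0 55.2
    -67 35.3 50.3
    -61 35.4 55.3
    -55 35.4 55.4
    -49 36.7 55.5
    -43 36.8 55.6
    -37 36.8 55.7
w2 red ((557.1455688476562, 40.888221740722656), (128.4125213623047, 45.84836196899414), 14.32271957397461)
w3 (281, 73, 14, 34) 272.0 lx -81.7 -29.4 ly 35.9 56.3
    -85 45.3 51.6
    -79 42.2 56.3
    -73 40.6 54.7
    -67 35.9 49.9
    -61 35.9 54.6
    -55 37.4 56.1
    -49 37.4 56.1
    -43 37.3 56.0
    -37 37.3 54.5
w3 (333, 72, 21, 33) 267.5 lx -78.4 -27.8 ly -55.5 -24.4
    -79 -49.7 -38.7
    -73 -49.6 -34.0
    -67 -44.9 -30.8
    -61 -49.5 -30.8
    -55 -49.5 -32.3
    -49 -49.4 -32.2
    -43 -49.4 -30.7
    -37 -47.7 -27.5
w3 red ((475.9855651855469, 160.52798461914062), (94.23008728027344, 30.095605850219727), 0.8069294691085815)
head front edge dir [  0.18625655 113.38944063] 10.550815096154597 [[475.8, 201.7, 195.0], [583.1, 221.9, 195.0]]
handle (array([683.53443774, 160.73148215, 261.40864051]), [np.float64(1.3676907968301468), np.float64(1.3676907968302543)])
handle top/side (array([687.99481154, 161.32357084, 261.7114145 ]), [np.float64(0.4054266673852092), np.float64(0.4054266673852156)])
handle top/w3 (array([687.23443575, 160.87514352, 259.51547996]), [np.float64(1.3036222302553435), np.float64(1.3036222302552494)])
```

Request:
{"api": "servo_tool", "payload": {
  "commands": [
    [1, -0.355, -0.024, 0, 0, 0, 0],
    [1, -0.355, -0.024, 0.1, 0, 0, 0],
    [1, -0.355, -0.024, 0.1, 0, 0, 0],
    [1, -0.355, -0.024, 0.1, 0, 0, 0],
    [1, -0.355, -0.024, 0.1, 0, 0, 0],
    [1, -0.355, -0.024, 0.1, 0, 0, 0],
    [1, -0.355, -0.024, 0.1, 0, 0, 0],
    [1, -0.355, -0.024, 0.1, 0, 0, 0],
    [1, -0.355, -0.024, 0.1, 0, 0, 0],
    [1, -0.355, -0.024, 0.1, 0, 0, 0],
    [1, -0.355, -0.024, 0.1, 0, 0, 0],
    [1, 0, 0, 0, 0, 0, -0.155]
  ]
}}

```text
time_s: 4.42
eef_pos: [592.8, -298.2, 224.7]
ee_rot: [-1.876, -2.516, 0.004]
ft_force: [-0.6, 0.4, 0.7]
width: 91.8
grasp_force: 0.0
```

Request:
{"api": "servo_tool", "payload": {
  "commands": [
    [1, 0, 0, 0, 0, 0, -0.155],
    [1, 0, 0, 0, 0, 0, -0.155],
    [1, 0, 0, 0, 0, 0, -0.155],
    [1, 0, 0, 0, 0, 0, -0.155],
    [1, 0, 0, 0, 0, 0, -0.155],
    [1, 0, 0, 0, 0, 0, 0],
    [1, 0, 0, 0, 0, 0, 0]
  ]
}}

```text
time_s: 5.0
eef_pos: [594.6, -291.5, 228.5]
ee_rot: [-1.034, -2.966, 0.0]
ft_force: [0.3, -0.4, -0.2]
width: 91.6
grasp_force: 0.0
```

```bash
python3 - <<'E'
from h import *
from cell import r
s,d=snap(r,"w4");print(s["time_s"],s["eef_pos"],s["ee_rot"],s["qpos"])
P=(s["eef_pos"],s["ee_rot"])
for c in blobs(d["pixels"],(10,120,120),(30,255,255),100):
    b=cv2.minAreaRect(c);q=onz(d,cv2.boxPoints(b),28,P)
    print(np.round(b[0]),np.round(b[1]),q[:,:2].round(1).tolist(),[np.linalg.norm(q[i]-q[i-1]).round(1) for i in range(4)],onz(d,b[0],28,P)[0].round(1))
E
```

```text
5.0 [ 594.56845916 -291.51477554  228.51565595] [-1.03375013e+00 -2.96617995e+00  8.78510534e-05] [-5.71407392e-01  5.94374613e-01  1.05936548e+00 -1.56972188e-04
  1.48826374e+00 -1.47149307e+00]
[433. 384.] [29. 11.] [[1028.4, -366.3], [1045.2, -350.2], [1149.6, -393.1], [1129.2, -410.4]] [np.float64(110.1), np.float64(23.3), np.float64(112.8), np.float64(26.8)] [1084.4 -378.7   28. ]
[421. 317.] [ 13. 237.] [[775.6, -462.1], [1039.3, -113.3], [1079.3, -119.7], [799.7, -479.0]] [np.float64(29.5), np.float64(437.2), np.float64(40.5), np.float64(455.3)] [ 891.6 -309.7   28. ]
[466. 277.] [43. 19.] [[828.0, -210.9], [849.5, -185.7], [930.9, -218.5], [905.5, -245.3]] [np.float64(84.7), np.float64(33.1), np.float64(87.8), np.float64(36.9)] [ 876.  -214.8   28. ]
[163. 278.] [43. 13.] [[548.2, -568.9], [560.4, -548.9], [615.0, -611.1], [602.8, -634.1]] [np.float64(85.0), np.float64(23.4), np.float64(82.7), np.float64(25.9)] [ 580.6 -588.7   28. ]
[203. 118.] [48. 43.] [[411.2, -372.8], [444.4, -323.8], [497.1, -355.1], [465.5, -406.0]] [np.float64(63.7), np.float64(59.2), np.float64(61.3), np.float64(59.9)] [ 455.3 -363.7   28. ]
[318. 120.] [75. 35.] [[501.0, -241.7], [527.0, -208.9], [599.8, -265.6], [572.9, -299.6]] [np.float64(92.3), np.float64(41.9), np.float64(92.3), np.float64(43.3)] [ 550.  -253.8   28. ]
[184.   5.] [21. 26.] [[307.4, -309.9], [296.6, -277.9], [329.9, -270.1], [340.5, -301.3]] [np.float64(34.3), np.float64(33.7), np.float64(34.2), np.float64(33.0)] [ 319.1 -289.7   28. ]
```

View pics/w4.png

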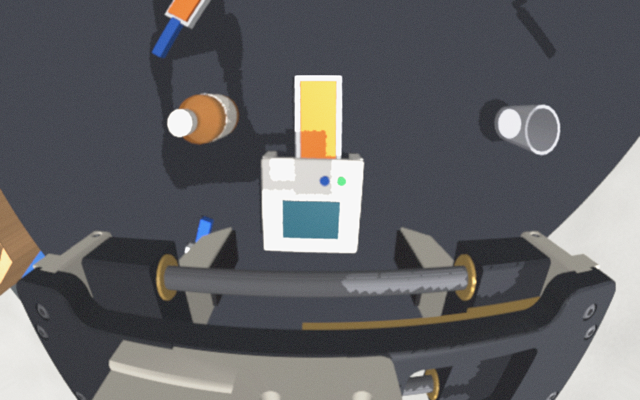

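The cover and tray are at (318,120), square in front of the reader mouth. The bottle cap is at (181,123), the bottle body at about (210,118), and the beaker is at right. Before grasping I'll pin down the bottle.

```bash
python3 - <<'E'
from h import *
d=np.load("w4.npz");P=(d["pos"],d["rv"]);t=np.load("top0.npz")
hsv=cv2.cvtColor(d["pixels"],cv2.COLOR_BGR2HSV)
b=onz(d,[181,123],130,P)[0];print("bottle wrist",b, "top",onz(t,[399,222],130)[0])
c=np.array([552.4,-255.7]);x=np.array([-.784,.621]);y=np.array([-.621,-.784])
for q in(b,onz(t,[399,222],130)[0]): print("local",(q[:2]-c)@x,(q[:2]-c)@y)
# reader front corners roof z=52
q=onz(d,[[263,157],[362,158]],52,P);print(q,((q[:,:2]-c)@np.c_[x,y]))
# where to go: tool y=-y_c ; tool x = x_c
p=c-y*8; w=p-P[0][:2]; M=R.from_rotvec(P[1]).as_matrix(); print("yaw y",np.degrees(np.arctan2(M[1,1],M[0,1])),"tool delta",w@M[:2,0],w@M[:2,1])
E
```

```text
bottle wrist [ 464.4189896  -350.60424631  130.        ] top [ 459.06946716 -349.83322188  130.        ]
local 10.04157519688207 129.04113656275354
local 14.714406961240757 131.75870684824093
[[ 543.05588659 -329.67044057   52.        ]
 [ 615.88704048 -239.90762574   52.        ]] [[-38.60985868  63.79551984]
 [-39.96677532 -51.80667356]]
yaw y 51.57185596133962 tool delta 55.30070469066788 9.848984952948593
```

Request:
{"api": "servo_tool", "payload": {
  "commands": [
    [1, 0.35, 0.04, 0, 0, 0, 0],
    [1, 0.35, 0.04, 0, 0, 0, 0],
    [1, 0, 0, 0.2, 0, 0, 0],
    [1, 0, 0, 0.3, 0, 0, 0],
    [1, 0, 0, 0.3, 0, 0, 0],
    [1, 0, 0, 0.3, 0, 0, 0],
    [1, 0, 0, 0.3, 0, 0, 0],
    [1, 0, 0, 0.25, 0, 0, 0],
    [1, 0, 0, 0.2, 0, 0, 0],
    [1, 0, 0, 0.15, 0, 0, 0],
    [1, 0, 0, 0.02, 0, 0, 0],
    [1, 0, 0, 0, 0, 0, 0]
  ]
}}

```text
time_s: 6.05
eef_pos: [544.5, -240.9, 26.1]
ee_rot: [-1.03, -2.966, -0.001]
ft_force: [0.7, -0.3, 1.0]
width: 92.0
grasp_force: 0.0
```

Request:
{"api": "servo_tool", "payload": {
  "commands": [
    [-1, 0, 0, 0, 0, 0, 0],
    [-1, 0, 0, 0, 0, 0, 0],
    [-1, 0, 0, 0, 0, 0, 0],
    [-1, 0, 0, 0, 0, 0, 0],
    [-1, 0, 0, 0, 0, 0, 0],
    [-1, 0, 0, 0, 0, 0, 0],
    [-1, 0, 0, 0, 0, 0, 0],
    [-1, 0, 0, 0, 0, 0, 0]
  ]
}}

```text
time_s: 6.72
eef_pos: [545.0, -240.9, 26.9]
ee_rot: [1.028, 2.969, 0.0]
ft_force: [-0.2, -0.6, -1.1]
width: 43.0
grasp_force: 0.0
```

Request:
{"api": "servo_tool", "payload": {
  "commands": [
    [-1, 0, 0, 0, 0, 0, 0],
    [-1, 0, 0, 0, 0, 0, 0]
  ]
}}

```text
time_s: 6.88
eef_pos: [545.0, -240.9, 26.8]
ee_rot: [-1.028, -2.969, -0.0]
ft_force: [-0.1, 0.2, 0.1]
width: 29.4
grasp_force: 0.0
```

```bash
python3 - <<'E'
from h import *
from cell import r
s,d=snap(r,"w5");print(s["time_s"],s["eef_pos"],s["width"],s["grasp_force"],s["ft_force"])
E
```

```text
6.8833 [ 545.00199795 -240.85184985   26.75365324] 29.438576151225085 0.0 [-0.09686899  0.20101558  0.11988991]
```

View pics/w5.png

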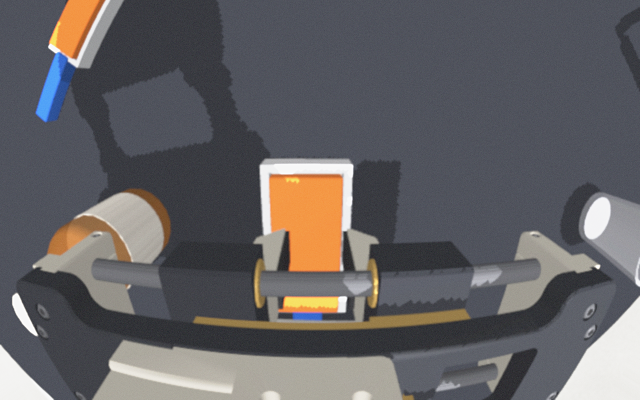

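```bash
python3 - <<'E'
from h import *
d=np.load("w5.npz");P=(d["pos"],d["rv"]);print(P)
c=np.array([552.4,-255.7]);x=np.array([-.784,.621]);y=np.array([-.621,-.784])
for uv,z in(([[262,160],[352,160]],20),([[271,176],[342,176],[285,311],[338,311]],28)):
    q=onz(d,uv,z,P)[:,:2];print(((q-c)@np.c_[x,y]).round(1).tolist())
# project tool points to pixels: fingertips
T=np.linalg.inv(d["tool_from_camera"]);K=d["mtx"]
for p in([0,15,22],[0,-15,22],[9.5,15,22],[-9.5,15,22],[0,15,3],[0,15,-16]):
    v=T[:3,:3]@np.array(p)+T[:3,3];v=v*[1,-1,-1];th=np.arctan2(np.hypot(*v[:2]),v[2]);print(p,(K[:2,2]+K[0,0]*th*v[:2]/np.hypot(*v[:2])).round())
E
python3 - <<'E'
import cv2
i=cv2.imread("pics/w5.png")[150:330,230:400];cv2.imwrite("pics/w5c.png",cv2.resize(i,None,fx=3.2,fy=3.2,interpolation=cv2.INTER_CUBIC))
E
```

```text
(array([ 545.00199795, -240.85184985,   26.75365324]), array([-1.02762050e+00, -2.96867741e+00, -1.93349315e-04]))
[[60.0, 26.0], [60.1, -28.7]]
[[51.9, 19.6], [52.0, -22.1], [-46.4, 14.8], [-46.1, -22.9]]
[0, 15, 22] [338. 220.]
[0, -15, 22] [294. 220.]
[9.5, 15, 22] [338. 207.]
[-9.5, 15, 22] [337. 232.]
[0, 15, 3] [340. 231.]
[0, 15, -16] [342. 244.]
```

View pics/w5c.png

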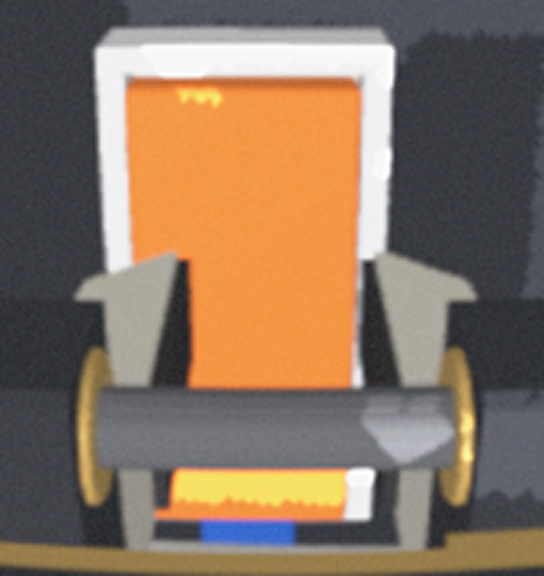

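The cassette hasn't moved and the fingers closed on nothing. In the picture the fingertips sit about 50 mm higher than the tool data says, above the cover. I'll reopen, go down in guarded steps and check the force.

Request:
{"api": "servo_tool", "payload": {
  "commands": [
    [1, 0, 0, 0, 0, 0, 0],
    [1, 0, 0, 0, 0, 0, 0],
    [1, 0, 0, 0, 0, 0, 0],
    [1, 0, 0, 0, 0, 0, 0],
    [1, 0, 0, 0, 0, 0, 0],
    [1, 0, 0, 0, 0, 0, 0],
    [1, 0, 0, 0, 0, 0, 0],
    [1, 0, 0, 0, 0, 0, 0],
    [1, 0, 0, 0, 0, 0, 0],
    [1, 0, 0, 0, 0, 0, 0]
  ]
}}

```text
time_s: 7.77
eef_pos: [545.0, -240.9, 26.8]
ee_rot: [1.028, 2.969, 0.0]
ft_force: [0.5, 0.6, -0.3]
width: 87.4
grasp_force: 0.0
```

```bash
python3 - <<'E'
from h import *
from cell import r
s=r.sense();print(s["time_s"],s["eef_pos"],s["width"],s["ft_force"],s["qpos"])
d=r.get_image("side");np.savez("side1.npz",**d)
# tool line in side image: project points on the vertical line through the TCP and at y=+-46
T=np.linalg.inv(d["T"]);K=d["mtx"];M=R.from_rotvec(s["ee_rot"]).as_matrix()
for yy in(0,):
  for z in(0,25,55,75,125):
    p=np.r_[s["eef_pos"][:2],z];v=T[:3,:3]@p+T[:3,3];print(z,(K@(v*[1,-1,-1]/-v[2]))[:2].round())
i=d["pixels"][170:320,260:420];cv2.imwrite("pics/side1c.png",cv2.resize(i,None,fx=4,fy=4,interpolation=cv2.INTER_CUBIC))
E
```

```text
7.7667 [ 545.00531792 -240.91538775   26.78023763] 87.44695809759016 [ 0.49879987  0.63721993 -0.29788694] [-5.44839739e-01  6.60248759e-01  1.53605691e+00  1.19642350e-04
  9.45302922e-01 -1.44912771e+00]
0 [330. 267.]
25 [330. 262.]
55 [331. 255.]
75 [331. 251.]
125 [332. 240.]
```

View pics/side1c.png

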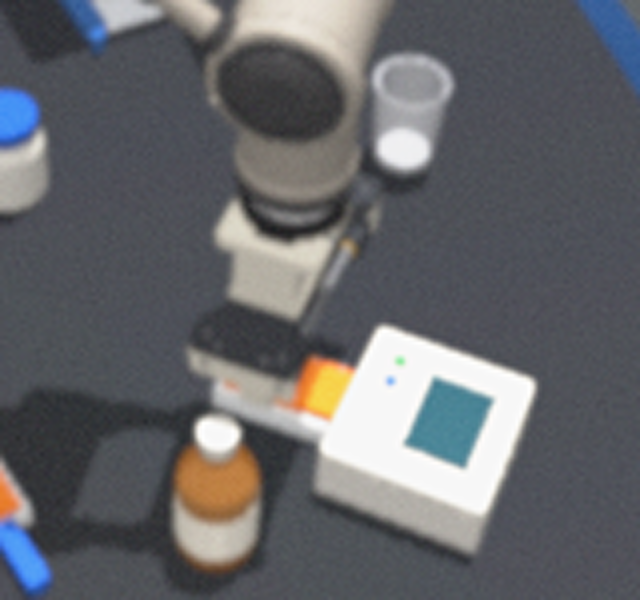

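The side crop shows the open near finger ending at about (275,400), above and in front of the tray rim. That puts the tip near z = 50, so it agrees with the wrist view. I'll descend about 42 mm, guarded.

Request:
{"api": "servo_tool", "payload": {
  "commands": [
    [1, 0, 0, 0.1, 0, 0, 0],
    [1, 0, 0, 0.1, 0, 0, 0],
    [1, 0, 0, 0.08, 0, 0, 0],
    [1, 0, 0, 0.05, 0, 0, 0],
    [1, 0, 0, 0.03, 0, 0, 0],
    [1, 0, 0, 0, 0, 0, 0]
  ]
}}

```text
time_s: 8.32
eef_pos: [544.5, -240.6, -10.4]
ee_rot: [-1.027, -2.967, -0.001]
ft_force: [-0.2, 0.5, -0.3]
width: 91.9
grasp_force: 0.0
```

Request:
{"api": "servo_tool", "payload": {
  "commands": [
    [1, 0, 0, 0.04, 0, 0, 0],
    [1, 0, 0, 0.03, 0, 0, 0],
    [1, 0, 0, 0.03, 0, 0, 0],
    [1, 0, 0, 0, 0, 0, 0]
  ]
}}

```text
time_s: 8.65
eef_pos: [545.3, -241.1, -17.7]
ee_rot: [1.027, 2.968, -0.0]
ft_force: [-3.8, 1.4, 12.4]
width: 91.9
grasp_force: 6.0
```

Request:
{"api": "servo_tool", "payload": {
  "commands": [
    [-1, 0, 0, 0, 0, 0, 0],
    [-1, 0, 0, 0, 0, 0, 0],
    [-1, 0, 0, 0, 0, 0, 0],
    [-1, 0, 0, 0, 0, 0, 0],
    [-1, 0, 0, 0, 0, 0, 0],
    [-1, 0, 0, 0, 0, 0, 0],
    [-1, 0, 0, 0, 0, 0, 0],
    [-1, 0, 0, 0, 0, 0, 0]
  ]
}}

```text
time_s: 9.32
eef_pos: [546.1, -241.9, -17.6]
ee_rot: [1.027, 2.966, -0.002]
ft_force: [-1.2, -1.0, 8.3]
width: 56.0
grasp_force: 31.1
```

The fingers touched the bench at TCP z of about -18, so the tips are 18 mm behind the reported TCP. The tray is now gripped at 56 mm with 31 N. I'll lift slightly and draw it straight out.

Request:
{"api": "servo_tool", "payload": {
  "commands": [
    [-1, 0, 0, -0.04, 0, 0, 0],
    [-1, 0.1, 0, 0, 0, 0, 0],
    [-1, 0.15, 0, 0, 0, 0, 0],
    [-1, 0.2, 0, 0, 0, 0, 0],
    [-1, 0.2, 0, 0, 0, 0, 0],
    [-1, 0.2, 0, 0, 0, 0, 0],
    [-1, 0.15, 0, 0, 0, 0, 0],
    [-1, 0.1, 0, 0, 0, 0, 0],
    [-1, 0, 0, 0, 0, 0, 0]
  ]
}}

```text
time_s: 10.07
eef_pos: [456.2, -171.0, -15.6]
ee_rot: [-1.026, -2.965, -0.001]
ft_force: [-0.4, 0.9, -3.4]
width: 56.2
grasp_force: 29.7
```

Request:
{"api": "servo_tool", "payload": {
  "commands": [
    [-1, 0, 0, -0.15, 0, 0, 0],
    [-1, 0, 0, -0.25, 0, 0, 0],
    [-1, 0, 0, -0.25, 0, 0, 0],
    [-1, 0, 0, -0.25, 0, 0, 0],
    [-1, 0, 0, -0.15, 0, 0, 0.1],
    [-1, 0, 0, 0, 0, 0, 0.15],
    [-1, 0, 0, 0, 0, 0, 0.15],
    [-1, 0, 0, 0, 0, 0, 0.15],
    [-1, 0, 0, 0, 0, 0, 0.15],
    [-1, 0, 0, 0, 0, 0, 0.15],
    [-1, 0, 0, 0, 0, 0, 0.063],
    [-1, 0, 0, 0, 0, 0, 0]
  ]
}}

```text
time_s: 11.07
eef_pos: [459.0, -173.3, 89.8]
ee_rot: [2.006, 2.417, 0.0]
ft_force: [-0.2, -0.3, -1.7]
width: 55.8
grasp_force: 29.7
```

```bash
cat > go.py <<'E'
from h import *
from cell import r
import sys
O=np.array([524.4,251.3]);a=np.radians(100.5);X=np.array([np.cos(a),np.sin(a)]);Y=np.array([-X[1],X[0]])
def go(lx,ly,z):
    s=r.sense();M=R.from_rotvec(s["ee_rot"]).as_matrix();p=np.array(s["eef_pos"])
    t=np.r_[O+lx*X+ly*Y,z];print("t",s["time_s"],"local now",((p[:2]-O)@np.c_[X,Y]).round(1),p[2].round(1),"w",s["width"].round(1),s["grasp_force"].round(1),"yaw tool x",np.degrees(np.arctan2(M[1,0],M[0,0])).round(2),"tilt z",M[:,2].round(3),"tool delta",(M.T@(t-p)).round(1))
if __name__=="__main__": go(*map(float,sys.argv[1:]))
E
python3 go.py -230 0 90
```

```text
Traceback (most recent call last):
  File "go.py", line 8, in <module>
    if __name__=="__main__": go(*map(float,sys.argv[1:]))
                             ~~^^^^^^^^^^^^^^^^^^^^^^^^^^
  File "go.py", line 7, in go
    t=np.r_[O+lx*X+ly*Y,z];print("t",s["time_s"],"local now",((p[:2]-O)@np.c_[X,Y]).round(1),p[2].round(1),"w",s["width"].round(1),s["grasp_force"].round(1),"yaw tool x",np.degrees(np.arctan2(M[1,0],M[0,0])).round(2),"tilt z",M[:,2].round(3),"tool delta",(M.T@(t-p)).round(1))
                                                                                                               ^^^^^^^^^^^^^^^^
AttributeError: 'float' object has no attribute 'round'
```

```bash
sed -i 's/s\["width"\].round(1),s\["grasp_force"\].round(1)/round(s["width"],1),round(s["grasp_force"],1)/' go.py; python3 go.py -230 0 90
python3 - <<'E'
from h import *
from cell import r
s,d=snap(r,"w6");P=(s["eef_pos"],s["ee_rot"])
# cassette underside now at about TCP z+18-tip clearance; cover top 28 above underside (underside ~ TCPz+18-1)
z0=P[0][2]+17+28;M=R.from_rotvec(P[1]).as_matrix()
for c in blobs(d["pixels"],(10,120,120),(30,255,255),300):
    b=cv2.minAreaRect(c)
    if 200<b[0][0]<430 and b[0][1]<330:
        q=onz(d,c[:,0],z0,P);l=(q-P[0])@M;print(b,"tool x max",np.percentile(l[:,0],[0,98]).round(1),"y",l[:,1].min().round(1),l[:,1].max().round(1))
        f=l[(l[:,0]>25)&(l[:,0]<np.max(l[:,0])-6)]
        for sg in(-1,1):
            k=f[np.sign(f[:,1])==sg];print(" side",sg,np.polyfit(k[:,0],k[:,1],1).round(3),len(k))
E
```

```text
t 11.0667 local now [-405.5  141.7] 89.8 w 55.8 29.7 yaw tool x 100.61 tilt z [ 0.  0. -1.] tool delta [ 1.753e+02  1.420e+02 -1.000e-01]
((371.0, 312.5), (31.0, 264.0), 90.0) tool x max [-39.3 -16.9] y -43.9 117.7Traceback (most recent call last):
  File "<stdin>", line 12, in <module>
    raise TypeError("expected non-empty vector for x")
TypeError: expected non-empty vector for x
```

Request:
{"api": "servo_tool", "payload": {
  "commands": [
    [-1, 0.15, 0.12, 0, 0, 0, 0],
    [-1, 0.25, 0.2, 0, 0, 0, 0],
    [-1, 0.3, 0.24, 0, 0, 0, 0],
    [-1, 0.3, 0.24, 0, 0, 0, 0],
    [-1, 0.3, 0.24, 0, 0, 0, 0],
    [-1, 0.25, 0.2, 0, 0, 0, 0],
    [-1, 0.2, 0.18, 0, 0, 0, 0],
    [-1, 0, 0, 0.2, 0, 0, 0],
    [-1, 0, 0, 0.3, 0, 0, 0],
    [-1, 0, 0, 0.25, 0, 0, 0],
    [-1, 0, 0, 0.15, 0, 0, 0],
    [-1, 0, 0, 0, 0, 0, 0]
  ]
}}

```text
time_s: 12.12
eef_pos: [563.1, 25.8, -3.8]
ee_rot: [-1.998, -2.417, 0.006]
ft_force: [0.3, 0.6, -2.8]
width: 56.2
grasp_force: 29.7
```

```bash
python3 go.py -158 0 -16; python3 - <<'E'
from h import *
from cell import r
s,d=snap(r,"w7");P=(s["eef_pos"],s["ee_rot"]);M=R.from_rotvec(P[1]).as_matrix()
for c in blobs(d["pixels"],(10,150,150),(24,255,255),100):
    b=cv2.boundingRect(c)
    q=onz(d,c[:,0],P[0][2]+17.6+28,P);l=(q-P[0])@M;print(b,"x",l[:,0].min().round(1),l[:,0].max().round(1),"y",l[:,1].min().round(1),l[:,1].max().round(1))
    
E
```

```text
t 12.1167 local now [-228.8    3. ] -3.8 w 56.2 29.7 yaw tool x 100.84 tilt z [-0.007  0.001 -1.   ] tool delta [70.8  3.5 12.4]
(274, 297, 82, 27) x -34.6 -16.4 y -22.8 20.1
(271, 213, 94, 59) x -0.5 30.2 y -21.7 21.8
(271, 195, 95, 12) x 33.6 38.7 y -20.7 21.8
```

View pics/w7.png

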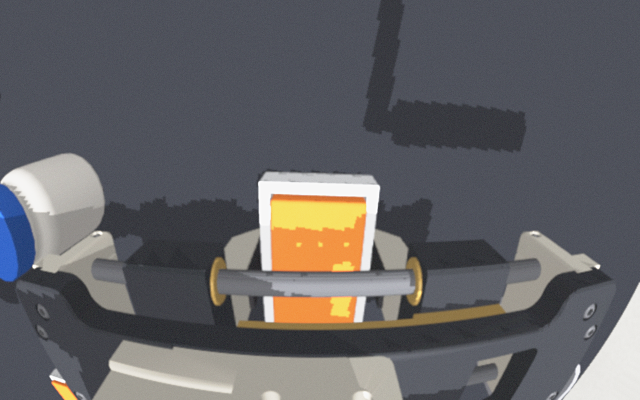

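The wrist view shows the cassette square between the fingers: the tray spans columns 260–378 and its leading rim is at row 180. The measured cover edge puts the cassette origin 10 mm behind the TCP. I'll set it down in line with the press mouth.

Request:
{"api": "servo_tool", "payload": {
  "commands": [
    [-1, 0.12, 0.015, 0, 0, 0, 0],
    [-1, 0.2, 0.015, 0, 0, 0, 0],
    [-1, 0.2, 0.01, 0, 0, 0, 0],
    [-1, 0.13, 0, 0, 0, 0, 0.008],
    [-1, 0.05, 0, 0.03, 0, 0, 0],
    [-1, 0, 0, 0.04, 0, 0, 0],
    [-1, 0, 0, 0.04, 0, 0, 0],
    [-1, 0, 0, 0, 0, 0, 0],
    [-1, 0, 0, 0, 0, 0, 0]
  ]
}}

```text
time_s: 12.92
eef_pos: [556.5, 94.3, -11.4]
ee_rot: [-2.013, -2.412, 0.0]
ft_force: [-0.2, -0.1, -2.3]
width: 56.1
grasp_force: 29.7
```

```bash
python3 go.py -158 0 -16.5; python3 -c "
from cell import r;print(r.sense()['ft_force'],r.sense()['qpos'])"
```

```text
t 12.9167 local now [-160.3   -2.9] -11.4 w 56.1 29.7 yaw tool x 100.32 tilt z [-0. -0. -1.] tool delta [ 2.3 -2.9  5.1]
[-0.24415689 -0.07446647 -2.34281566] [ 3.20161481e-02  6.72221686e-01  1.65517066e+00 -3.58010970e-05
  8.14578715e-01 -1.48057367e-01]
```

Request:
{"api": "servo_tool", "payload": {
  "commands": [
    [-1, 0.02, -0.03, 0.02, 0, 0, 0],
    [-1, 0, 0, 0.03, 0, 0, 0],
    [-1, 0, 0, 0, 0, 0, 0],
    [-1, 0, 0, 0, 0, 0, 0]
  ]
}}

```text
time_s: 13.25
eef_pos: [553.0, 96.3, -16.4]
ee_rot: [-2.012, -2.412, 0.0]
ft_force: [-0.3, -0.5, -3.0]
width: 56.2
grasp_force: 29.7
```

```bash
python3 go.py -158 0 -16.5; python3 -c "
from cell import r;print(r.sense()['ft_force'])"
```

```text
t 13.25 local now [-157.7    0.2] -16.4 w 56.2 29.7 yaw tool x 100.35 tilt z [-0.  0. -1.] tool delta [-0.3  0.2  0.1]
[-0.25375407 -0.48135289 -3.02650162]
```

Only the cassette's own weight shows, so it is about 1 mm above the bench. I'll lower 1 mm more, release, rise, back off over the tab and tilt.

Request:
{"api": "servo_tool", "payload": {
  "commands": [
    [-1, 0, 0, 0.01, 0, 0, 0],
    [-1, 0, 0, 0, 0, 0, 0],
    [1, 0, 0, 0, 0, 0, 0],
    [1, 0, 0, 0, 0, 0, 0],
    [1, 0, 0, 0, 0, 0, 0],
    [1, 0, 0, 0, 0, 0, 0],
    [1, 0, 0, -0.1, 0, 0, 0],
    [1, 0, 0, -0.2, 0, 0, 0],
    [1, 0, 0, -0.3, 0, 0, 0],
    [1, -0.3, 0, 0, 0, 0, 0],
    [1, -0.38, 0, 0, 0, 0, 0],
    [1, -0.38, 0, 0, 0, 0, 0]
  ]
}}

```text
time_s: 14.25
eef_pos: [572.9, -8.3, 44.6]
ee_rot: [2.007, 2.414, 0.002]
ft_force: [0.4, -0.2, -0.3]
width: 91.8
grasp_force: 0.0
```

Request:
{"api": "servo_tool", "payload": {
  "commands": [
    [1, 0, 0, 0, 0, 0, 0],
    [1, 0, 0, 0, 0, 0, 0]
  ]
}}

```text
time_s: 14.42
eef_pos: [572.6, -9.7, 43.6]
ee_rot: [2.016, 2.409, 0.001]
ft_force: [-0.8, 0.8, -0.6]
width: 92.1
grasp_force: 0.0
```

```bash
python3 go.py -264 0 43; python3 - <<'E'
from h import *
from cell import r
from go import O,X,Y
s,d=snap(r,"w8");P=(s["eef_pos"],s["ee_rot"])
for nm,lo,hi,z in(("orange",(10,120,120),(30,255,255),28),("blue",(100,140,60),(125,255,255),22)):
  for c in blobs(d["pixels"],lo,hi,120):
    b=cv2.boundingRect(c)
    if b[1]>250: continue
    q=onz(d,c[:,0],z,P)[:,:2]-O;l=np.c_[q@X,q@Y]
    rr=cv2.boxPoints(cv2.minAreaRect(l.astype(np.float32)));e=[np.round(np.degrees(np.arctan2(*(rr[i]-rr[i-1])[::-1])),1) for i in(1,2)]
    print(nm,b,"x",l[:,0].min().round(1),l[:,0].max().round(1),"y",l[:,1].min().round(1),l[:,1].max().round(1),"box",rr.round(1).tolist(),e)
E
```

```text
t 14.4167 local now [-2.654e+02  1.000e-01] 43.6 w 92.1 0.0 yaw tool x 100.16 tilt z [ 0.001  0.    -1.   ] tool delta [1.4 0.1 0.6]
orange (278, 3, 74, 152) x -218.7 -121.7 y -22.0 24.0 box [[-219.1999969482422, -18.899999618530273], [-122.69999694824219, -22.5], [-121.0999984741211, 20.799999237060547], [-217.60000610351562, 24.399999618530273]] [np.float32(-2.2), np.float32(87.8)]
blue (294, 159, 35, 101) x -296.4 -222.9 y -7.7 16.5 box [[-296.6000061035156, -5.599999904632568], [-223.10000610351562, -8.199999809265137], [-222.3000030517578, 14.300000190734863], [-295.70001220703125, 17.0]] [np.float32(-2.1), np.float32(87.9)]
blue (7, 113, 62, 87) x -250.3 -170.3 y 205.0 307.0 box [[-254.1999969482422, 208.0], [-174.1999969482422, 202.89999389648438], [-167.6999969482422, 304.3999938964844], [-247.6999969482422, 309.5]] [np.float32(-3.7), np.float32(86.3)]
```

The released cassette lies at press-local x = -170, about 2° skewed. Gripping the tab will straighten it. Now tilt 25° and go down onto the tab.

Request:
{"api": "servo_tool", "payload": {
  "commands": [
    [1, 0, 0, 0, 0, 0, -0.008],
    [1, 0, 0, 0, 0, 0.139, 0],
    [1, 0, 0, 0, 0, 0.139, 0],
    [1, 0, 0, 0, 0, 0.139, 0],
    [1, 0, 0, 0, 0, 0.139, 0],
    [1, 0, 0, 0, 0, 0, 0],
    [1, -0.06, 0, 0.13, 0, 0, 0],
    [1, -0.07, 0, 0.15, 0, 0, 0],
    [1, -0.06, 0, 0.13, 0, 0, 0],
    [1, -0.03, 0, 0.06, 0, 0, 0],
    [1, 0, 0, 0, 0, 0, 0],
    [1, 0, 0, 0, 0, 0, 0]
  ]
}}

```text
time_s: 15.47
eef_pos: [572.1, -7.0, -9.0]
ee_rot: [-1.771, -2.141, -0.392]
ft_force: [-0.9, -0.2, -0.5]
width: 92.1
grasp_force: 0.0
```

```bash
python3 go.py -266.5 0 -10; python3 -c "
from cell import r;print(r.sense()['ft_force'],r.sense()['qpos'])"
```

```text
t 15.4667 local now [-2.627e+02  2.000e-01] -9.0 w 92.1 0.0 yaw tool x 100.79 tilt z [-0.08   0.415 -0.906] tool delta [-3.9  0.1 -0.7]
[-0.88141862 -0.22682355 -0.51730139] [-0.36423997  0.78436303  1.50824408  0.41019717  1.12415794 -0.78323058]
```

Request:
{"api": "servo_tool", "payload": {
  "commands": [
    [-1, -0.03, 0, 0, 0, 0, 0],
    [-1, 0, 0, 0, 0, 0, 0],
    [-1, 0, 0, 0, 0, 0, 0],
    [-1, 0, 0, 0, 0, 0, 0],
    [-1, 0, 0, 0, 0, 0, 0],
    [-1, 0, 0, 0, 0, 0, 0],
    [-1, 0, 0, 0, 0, 0, 0],
    [-1, 0, 0, 0, 0, 0, 0],
    [-1, 0, 0, 0, 0, 0, 0],
    [-1, 0, 0, 0, 0, 0, 0],
    [-1, 0, 0, 0, 0, 0, 0],
    [-1, 0, 0, 0, 0, 0, 0]
  ]
}}

```text
time_s: 16.47
eef_pos: [572.7, -10.6, -10.4]
ee_rot: [-1.773, -2.14, -0.393]
ft_force: [-0.2, -1.3, 0.0]
width: 21.8
grasp_force: 30.0
```

```bash
cat > cas.py <<'E'
from h import *
from cell import r
from go import O,X,Y,go
import sys
go(0,0,-10)
s,d=snap(r,sys.argv[1]);P=(s["eef_pos"],s["ee_rot"]);print(s["ft_force"])
for nm,lo,hi,z in(("orange",(10,120,120),(30,255,255),28),("blue",(100,140,60),(125,255,255),22)):
  for c in blobs(d["pixels"],lo,hi,120):
    q=onz(d,c[:,0],z,P)[:,:2]-O;l=np.c_[q@X,q@Y]
    if abs(l[:,1]).max()>80 or abs(l[:,0]).max()>400: continue
    b=cv2.minAreaRect(l.astype(np.float32));rr=cv2.boxPoints(b);e=[np.round(np.degrees(np.arctan2(*(rr[i]-rr[i-1])[::-1])),1) for i in(1,2)]
    print(nm,cv2.boundingRect(c),"x",l[:,0].min().round(1),l[:,0].max().round(1),"y",l[:,1].min().round(1),l[:,1].max().round(1),"c",np.round(b[0],1),e)
E
python3 cas.py w9
```

```text
t 16.4667 local now [-2.663e+02  2.000e-01] -10.4 w 21.8 30.0 yaw tool x 100.72 tilt z [-0.079  0.416 -0.906] tool delta [241.5   1.2 112.3]
[-0.24193648 -1.25618814  0.02870116]
orange (182, 311, 275, 19) x -316.5 -310.0 y -76.0 73.0 c [-313.1   -1.5] [np.float32(-89.7), np.float32(0.3)]
orange (356, 259, 8, 49) x -304.6 -279.7 y -23.4 -19.6 c [-292.2  -21.7] [np.float32(-87.8), np.float32(2.2)]
orange (268, 259, 9, 49) x -304.8 -279.9 y 20.7 24.8 c [-292.4   22.9] [np.float32(-88.4), np.float32(1.6)]
orange (276, 2, 81, 144) x -220.8 -120.2 y -20.8 22.4 c [-170.6    0.9] [np.float32(-89.9), np.float32(0.1)]
blue (294, 152, 44, 120) x -286.4 -223.0 y -10.6 12.0 c [-254.7    0.7] [np.float32(-0.1), np.float32(89.9)]
```

Gripped at 22 mm, with the cassette aligned to within 0.1° and 1 mm. Slide it in.

Request:
{"api": "servo_tool", "payload": {
  "commands": [
    [-1, 0.09, 0, 0.042, 0, 0, 0],
    [-1, 0.09, 0, 0.042, 0, 0, 0],
    [-1, 0.09, 0, 0.042, 0, 0, 0],
    [-1, 0.09, 0, 0.042, 0, 0, 0],
    [-1, 0.09, 0, 0.042, 0, 0, 0],
    [-1, 0.09, 0, 0.042, 0, 0, 0],
    [-1, 0.09, 0, 0.042, 0, 0, 0],
    [-1, 0.09, 0, 0.042, 0, 0, 0],
    [-1, 0.09, 0, 0.042, 0, 0, 0],
    [-1, 0.09, 0, 0.042, 0, 0, 0],
    [-1, 0, 0, 0, 0, 0, 0],
    [-1, 0, 0, 0, 0, 0, 0]
  ]
}}

```text
time_s: 17.52
eef_pos: [553.8, 87.8, -10.4]
ee_rot: [-1.771, -2.14, -0.393]
ft_force: [-0.3, 0.0, -1.4]
width: 21.9
grasp_force: 30.0
```

```bash
python3 cas.py w10
```

```text
t 17.5167 local now [-166.1    0.9] -10.4 w 21.9 30.0 yaw tool x 100.79 tilt z [-0.08   0.416 -0.906] tool delta [150.6   1.7  70. ]
[-0.31835599  0.0384669  -1.4084909 ]
orange (182, 311, 275, 19) x -216.4 -209.7 y -75.4 73.6 c [-213.    -0.9] [np.float32(-89.7), np.float32(0.3)]
orange (356, 259, 8, 49) x -204.4 -179.5 y -22.8 -19.0 c [-192.   -20.9] [np.float32(-89.3), np.float32(0.7)]
orange (276, 4, 81, 142) x -120.6 -21.8 y -20.0 23.3 c [-71.3   1.6] [np.float32(-89.7), np.float32(0.3)]
blue (294, 152, 44, 120) x -186.2 -122.7 y -9.8 12.7 c [-154.5    1.6] [np.float32(-89.6), np.float32(0.4)]
blue (362, 0, 47, 99) x -89.1 -8.9 y -53.9 -29.2 c [-49.2 -40.9] [np.float32(-88.2), np.float32(1.8)]
blue (230, 0, 45, 99) x -89.6 -9.8 y 30.6 53.5 c [-49.8  41.8] [np.float32(-0.6), np.float32(89.4)]
```

Request:
{"api": "servo_tool", "payload": {
  "commands": [
    [-1, 0.07, 0.005, 0.033, 0, 0, 0],
    [-1, 0.07, 0.005, 0.033, 0, 0, 0],
    [-1, 0.07, 0, 0.033, 0, 0, 0],
    [-1, 0.07, 0, 0.033, 0, 0, 0],
    [-1, 0.07, 0, 0.033, 0, 0, 0],
    [-1, 0.07, 0, 0.033, 0, 0, 0],
    [-1, 0.06, 0, 0.028, 0, 0, 0],
    [-1, 0.05, 0, 0.023, 0, 0, 0],
    [-1, 0.04, 0, 0.019, 0, 0, 0],
    [-1, 0, 0, 0, 0, 0, 0],
    [-1, 0, 0, 0, 0, 0, 0]
  ]
}}

```text
time_s: 18.48
eef_pos: [543.1, 149.9, -10.5]
ee_rot: [-1.771, -2.139, -0.393]
ft_force: [-0.3, 2.2, 0.9]
width: 22.0
grasp_force: 30.0
```

```bash
python3 cas.py w11
```

```text
t 18.4833 local now [-1.032e+02  1.000e-01] -10.5 w 22.0 30.0 yaw tool x 100.74 tilt z [-0.08   0.416 -0.906] tool delta [93.6  0.5 43.3]
[-0.28648169  2.20755276  0.85256097]
orange (182, 311, 276, 19) x -153.3 -146.8 y -76.7 72.8 c [-150.   -2.] [np.float32(-89.7), np.float32(0.3)]
orange (356, 259, 8, 49) x -141.5 -116.6 y -23.5 -19.8 c [-129.1  -21.7] [np.float32(-89.4), np.float32(0.6)]
orange (276, 103, 81, 43) x -57.8 -33.2 y -20.9 22.2 c [-45.5   0.6] [np.float32(-89.8), np.float32(0.2)]
blue (294, 152, 44, 120) x -123.3 -59.8 y -10.7 11.9 c [-91.6   0.6] [np.float32(-0.1), np.float32(89.9)]
blue (365, 41, 51, 154) x -82.7 14.7 y -53.9 -29.1 c [-33.9 -40.7] [np.float32(-88.5), np.float32(1.5)]
blue (220, 41, 50, 153) x -82.5 14.2 y 29.4 53.2 c [-34.1  41.1] [np.float32(-0.3), np.float32(89.7)]
```

Request:
{"api": "servo_tool", "payload": {
  "commands": [
    [-1, 0.018, 0, 0.009, 0, 0, 0],
    [-1, 0.018, 0, 0.009, 0, 0, 0],
    [-1, 0.018, 0, 0.009, 0, 0, 0],
    [-1, 0, 0, 0, 0, 0, 0]
  ]
}}

```text
time_s: 18.87
eef_pos: [542.8, 154.9, -10.4]
ee_rot: [-1.773, -2.14, -0.394]
ft_force: [0.5, -2.7, 2.2]
width: 21.9
grasp_force: 30.0
```

Request:
{"api": "servo_tool", "payload": {
  "commands": [
    [-1, 0.018, 0, 0.009, 0, 0, 0],
    [-1, 0.018, 0, 0.009, 0, 0, 0],
    [-1, 0, 0, 0, 0, 0, 0]
  ]
}}

```text
time_s: 19.12
eef_pos: [542.4, 157.9, -10.6]
ee_rot: [-1.774, -2.142, -0.393]
ft_force: [0.6, -9.1, 5.0]
width: 21.7
grasp_force: 30.0
```

Request:
{"api": "servo_tool", "payload": {
  "commands": [
    [-1, 0.018, 0, 0.009, 0, 0, 0],
    [-1, 0.01, 0, 0.005, 0, 0, 0],
    [-1, 0, 0, 0, 0, 0, 0]
  ]
}}

```text
time_s: 19.37
eef_pos: [543.3, 158.2, -10.6]
ee_rot: [-1.777, -2.146, -0.393]
ft_force: [2.2, -21.3, 7.3]
width: 21.9
grasp_force: 30.0
```

```bash
python3 cas.py w12
```

```text
t 19.3667 local now [-95.   -1.7] -10.6 w 21.9 30.0 yaw tool x 100.81 tilt z [-0.073  0.41  -0.909] tool delta [86.6 -1.3 39. ]
[  2.18859773 -21.32574974   7.33757978]
orange (181, 311, 277, 19) x -144.9 -138.5 y -78.5 71.8 c [-141.7   -3.3] [np.float32(-89.8), np.float32(0.2)]
orange (356, 260, 8, 48) x -133.2 -108.7 y -25.1 -21.3 c [-120.9  -23.2] [np.float32(-89.4), np.float32(0.6)]
orange (275, 119, 81, 27) x -49.5 -34.8 y -21.9 21.0 c [-42.2  -0.5] [np.float32(-89.7), np.float32(0.3)]
blue (294, 152, 44, 119) x -114.4 -51.6 y -12.1 10.4 c [-83.   -0.8] [np.float32(-89.6), np.float32(0.4)]
blue (364, 61, 50, 147) x -81.4 7.4 y -53.9 -29.4 c [-37.1 -40.9] [np.float32(-88.4), np.float32(1.6)]
blue (216, 61, 49, 147) x -81.7 6.7 y 29.6 53.3 c [-37.5  41.1] [np.float32(-0.6), np.float32(89.4)]
```

It is seated against the stop: 21 N of push, yaw within 0.4°. Release, back straight out, untilt and rise.

Request:
{"api": "servo_tool", "payload": {
  "commands": [
    [0, -0.01, 0, -0.005, 0, 0, 0],
    [0, 0, 0, 0, 0, 0, 0],
    [0, 0, 0, 0, 0, 0, 0],
    [0, 0, 0, 0, 0, 0, 0],
    [0, 0, 0, 0, 0, 0, 0],
    [0, -0.09, 0, -0.042, 0, 0, 0],
    [0, -0.2, 0, -0.093, 0, 0, 0],
    [0, -0.3, 0, -0.14, 0, 0, 0],
    [0, -0.3, 0, -0.14, 0, 0, 0],
    [0, -0.3, 0, -0.14, 0, 0, 0],
    [0, -0.17, 0, -0.08, 0, 0, 0],
    [0, 0, 0, 0, 0, 0, 0]
  ]
}}

```text
time_s: 20.42
eef_pos: [570.7, 8.7, -11.0]
ee_rot: [-1.779, -2.139, -0.395]
ft_force: [-0.8, -0.7, 0.9]
width: 45.7
grasp_force: 0.0
```

```bash
python3 cas.py w13
```

```text
t 20.4167 local now [-247.    -1.3] -11.0 w 45.7 0.0 yaw tool x 100.53 tilt z [-0.075  0.414 -0.907] tool delta [224.5  -1.4 103.1]
[-0.83889246 -0.67467324  0.9118738 ]
orange (393, 258, 13, 48) x -285.3 -260.5 y -46.7 -40.1 c [-272.9  -43.4] [np.float32(-89.2), np.float32(0.8)]
orange (226, 258, 14, 48) x -285.2 -260.4 y 38.3 45.4 c [-272.8   41.9] [np.float32(-0.8), np.float32(89.2)]
blue (299, 0, 35, 49) x -136.7 -94.6 y -12.2 10.3 c [-115.5   -1.2] [np.float32(-88.6), np.float32(1.4)]
```

Request:
{"api": "servo_tool", "payload": {
  "commands": [
    [1, 0, 0, 0, 0, -0.139, 0],
    [1, 0, 0, 0, 0, -0.139, 0],
    [1, 0, 0, 0, 0, -0.139, 0],
    [1, 0, 0, 0, 0, -0.139, 0],
    [1, 0, 0, -0.2, 0, 0, 0],
    [1, 0, 0, -0.35, 0, 0, 0],
    [1, 0, 0, -0.35, 0, 0, 0],
    [1, 0, 0, -0.35, 0, 0, 0],
    [1, 0, 0, -0.35, 0, 0, 0],
    [1, 0, 0, -0.2, 0, 0, 0],
    [1, 0, 0, 0, 0, 0, 0],
    [1, 0, 0, 0, 0, 0, 0]
  ]
}}

```text
time_s: 21.47
eef_pos: [569.1, 14.5, 170.1]
ee_rot: [2.002, 2.42, 0.002]
ft_force: [0.7, -0.1, -0.2]
width: 91.9
grasp_force: 0.0
```

```bash
python3 cas.py w14
```

```text
t 21.4667 local now [-241.    -0.8] 170.1 w 91.9 0.0 yaw tool x 100.81 tilt z [ 0.002  0.    -1.   ] tool delta [2.410e+02 1.000e-01 1.801e+02]
[ 0.65649763 -0.0793684  -0.1651704 ]
blue (306, 2, 23, 67) x -125.9 -52.8 y -12.5 10.5 c [-89.4  -1.1] [np.float32(-89.6), np.float32(0.4)]
blue (347, 0, 22, 30) x -82.4 -48.4 y -54.0 -32.0 c [-65.6 -42.8] [np.float32(-87.2), np.float32(2.8)]
blue (265, 0, 21, 31) x -84.0 -49.1 y 32.3 53.1 c [-66.6  42.6] [np.float32(-1.3), np.float32(88.7)]
```

The cassette is square and home. Now rise to 300, turn 90° and go over the lever handle.

Request:
{"api": "servo_tool", "payload": {
  "commands": [
    [1, 0, 0, -0.35, 0, 0, 0],
    [1, 0, 0, -0.35, 0, 0, 0],
    [1, 0, 0, -0.35, 0, 0, 0],
    [1, 0, 0, -0.25, 0, 0, -0.15],
    [1, 0, 0, 0, 0, 0, -0.154],
    [1, 0, 0, 0, 0, 0, -0.154],
    [1, 0, 0, 0, 0, 0, -0.154],
    [1, 0, 0, 0, 0, 0, -0.154],
    [1, 0, 0, 0, 0, 0, -0.154],
    [1, 0, 0, 0, 0, 0, -0.154],
    [1, 0, 0, 0, 0, 0, -0.154],
    [1, 0, 0, 0, 0, 0, -0.154]
  ]
}}

```text
time_s: 22.52
eef_pos: [568.4, 13.9, 296.7]
ee_rot: [-0.456, -3.104, -0.0]
ft_force: [0.5, 0.4, 0.4]
width: 91.7
grasp_force: 0.0
```

Request:
{"api": "servo_tool", "payload": {
  "commands": [
    [1, 0, 0, 0, 0, 0, -0.154],
    [1, 0, 0, 0, 0, 0, -0.154],
    [1, 0, 0, 0, 0, 0, -0.154],
    [1, 0, 0, 0, 0, 0, -0.154],
    [1, 0, 0, 0, 0, 0, 0],
    [1, 0, 0, 0, 0, 0, 0]
  ]
}}

```text
time_s: 23.02
eef_pos: [568.6, 13.8, 297.4]
ee_rot: [0.286, -3.125, -0.001]
ft_force: [-0.6, 0.2, 0.2]
width: 92.1
grasp_force: 0.0
```

```bash
python3 go.py -120 -150 300; python3 - <<'E'
from h import *
from cell import r
from go import *
s,d=snap(r,"w15");P=(s["eef_pos"],s["ee_rot"]);print(s["qpos"])
for c in blobs(d["pixels"],(0,150,60),(8,255,255),200):
    q=onz(d,c[:,0],262,P)[:,:2]-O;l=np.c_[q@X,q@Y];print(cv2.boundingRect(c),l.min(0).round(1),l.max(0).round(1))
E
```

```text
t 23.0167 local now [-2.416e+02 -2.000e-01] 297.4 w 92.1 0.0 yaw tool x -169.55 tilt z [-0.003  0.001 -1.   ] tool delta [-149.7  121.7   -2.9]
[-1.10540858e-01  3.78486146e-01  1.22767627e+00  2.22924462e-04
  1.53879114e+00 -1.86377553e+00]
```

Request:
{"api": "servo_tool", "payload": {
  "commands": [
    [1, -0.2, 0.16, 0, 0, 0, 0],
    [1, -0.3, 0.24, 0, 0, 0, 0],
    [1, -0.3, 0.24, 0, 0, 0, 0],
    [1, -0.3, 0.24, 0, 0, 0, 0],
    [1, -0.25, 0.2, 0, 0, 0, 0],
    [1, -0.15, 0.14, 0, 0, 0, 0],
    [1, 0, 0, 0, 0, 0, 0],
    [1, 0, 0, 0, 0, 0, 0]
  ]
}}

```text
time_s: 23.73
eef_pos: [694.0, 162.0, 297.1]
ee_rot: [0.29, -3.125, 0.0]
ft_force: [0.2, -0.6, -0.1]
width: 92.0
grasp_force: 0.0
```

```bash
python3 go.py -120 -150 225; python3 - <<'E'
from h import *
from cell import r
from go import *
s,d=snap(r,"w16");P=(s["eef_pos"],s["ee_rot"]);print(s["qpos"])
for c in blobs(d["pixels"],(0,150,60),(8,255,255),60):
    q=onz(d,c[:,0],270,P)[:,:2]-O;l=np.c_[q@X,q@Y];print(cv2.boundingRect(c),l.min(0).round(1),l.max(0).round(1))
E
```

```text
t 23.7333 local now [-118.7 -150.5] 297.1 w 92.0 0.0 yaw tool x -169.4 tilt z [-0.003 -0.    -1.   ] tool delta [ 0.3 -1.3 72.1]
[ 1.21924419e-01  7.04520245e-01  6.80235484e-01 -9.78667784e-05
  1.75953906e+00 -1.63396159e+00]
(297, 139, 37, 127) [-131.2 -189.4] [-106.1  -95.3]
```

The handle is centred exactly under the jaws. Down 72 mm and close.

Request:
{"api": "servo_tool", "payload": {
  "commands": [
    [1, 0, 0, 0.15, 0, 0, 0],
    [1, 0, 0, 0.2, 0, 0, 0],
    [1, 0, 0, 0.2, 0, 0, 0],
    [1, 0, 0, 0.12, 0, 0, 0],
    [1, 0, 0, 0.05, 0, 0, 0],
    [1, 0, 0, 0, 0, 0, 0]
  ]
}}

```text
time_s: 24.28
eef_pos: [693.2, 159.8, 226.6]
ee_rot: [0.288, -3.126, 0.0]
ft_force: [-1.4, 0.3, -0.5]
width: 91.4
grasp_force: 0.0
```

Request:
{"api": "servo_tool", "payload": {
  "commands": [
    [-1, 0, 0, 0, 0, 0, 0],
    [-1, 0, 0, 0, 0, 0, 0],
    [-1, 0, 0, 0, 0, 0, 0],
    [-1, 0, 0, 0, 0, 0, 0],
    [-1, 0, 0, 0, 0, 0, 0],
    [-1, 0, 0, 0, 0, 0, 0],
    [-1, 0, 0, 0, 0, 0, 0],
    [-1, 0, 0, 0, 0, 0, 0],
    [-1, 0, 0, 0, 0, 0, 0],
    [-1, 0, 0, 0, 0, 0, 0],
    [-1, 0, 0, 0, 0, 0, 0],
    [-1, 0, 0, 0, 0, 0, 0]
  ]
}}

```text
time_s: 25.28
eef_pos: [694.0, 161.6, 227.3]
ee_rot: [-0.292, 3.128, 0.001]
ft_force: [-0.4, 2.4, 0.4]
width: 25.3
grasp_force: 30.0
```

```bash
python3 go.py -120 -150 225; python3 - <<'E'
import numpy as np
# handle path press-local from rest, (tool y = +X local, tool z = down), per step, mm
a=np.radians(35)-np.linspace(0,1.0,21);p=np.c_[20-170*np.cos(a),165+170*np.sin(a)]
d=np.diff(p,axis=0);print(np.c_[d[:,0],-d[:,1]].round(1).tolist(),(p[-1]-p[0]).round(1))
from cell import r;print(r.sense()["ft_force"])
E
```

```text
t 25.2833 local now [-119.1 -150.4] 227.3 w 25.3 30.0 yaw tool x -169.34 tilt z [ 0.     0.001 -1.   ] tool delta [ 0.4 -0.9  2.3]
[[-4.7, 7.1], [-4.3, 7.3], [-4.0, 7.5], [-3.6, 7.7], [-3.2, 7.9], [-2.8, 8.0], [-2.4, 8.2], [-2.0, 8.3], [-1.6, 8.4], [-1.2, 8.4], [-0.7, 8.5], [-0.3, 8.5], [0.1, 8.5], [0.5, 8.5], [1.0, 8.4], [1.4, 8.4], [1.8, 8.3], [2.2, 8.2], [2.6, 8.1], [3.0, 7.9]] [ -18. -162.]
[-0.38886253  2.43312806  0.37614017]
```

Request:
{"api": "servo_tool", "payload": {
  "commands": [
    [-1, 0, -0.047, 0.071, 0, 0, 0],
    [-1, 0, -0.043, 0.073, 0, 0, 0],
    [-1, 0, -0.04, 0.075, 0, 0, 0],
    [-1, 0, -0.036, 0.077, 0, 0, 0],
    [-1, 0, -0.032, 0.079, 0, 0, 0],
    [-1, 0, -0.028, 0.08, 0, 0, 0],
    [-1, 0, -0.024, 0.082, 0, 0, 0],
    [-1, 0, -0.02, 0.083, 0, 0, 0],
    [-1, 0, -0.016, 0.084, 0, 0, 0],
    [-1, 0, -0.012, 0.084, 0, 0, 0],
    [-1, 0, 0, 0, 0, 0, 0]
  ]
}}

```text
time_s: 26.2
eef_pos: [699.6, 132.2, 146.6]
ee_rot: [0.291, -3.128, -0.003]
ft_force: [0.2, 7.7, 5.2]
width: 25.1
grasp_force: 30.0
```

```bash
python3 go.py -148.9 -150 146; python3 -c "
from cell import r;s=r.sense();print(s['ft_force'],s['qpos'])"
```

```text
t 26.2 local now [-149.  -150.6] 146.6 w 25.1 30.0 yaw tool x -169.36 tilt z [-0.     0.002 -1.   ] tool delta [0.6 0.1 0.6]
[0.19975056 7.66364138 5.21514626] [ 0.07851991  0.74319429  1.00567049  0.00168487  1.39280119 -1.67820383]
```

Request:
{"api": "servo_tool", "payload": {
  "commands": [
    [-1, 0, 0, 0.085, 0, 0, 0],
    [-1, 0, 0, 0.085, 0, 0, 0],
    [-1, 0, 0.003, 0.085, 0, 0, 0],
    [-1, 0, 0.006, 0.085, 0, 0, 0],
    [-1, 0, 0.01, 0.084, 0, 0, 0],
    [-1, 0, 0.014, 0.084, 0, 0, 0],
    [-1, 0, 0.018, 0.083, 0, 0, 0],
    [-1, 0, 0.022, 0.082, 0, 0, 0],
    [-1, 0, 0.026, 0.081, 0, 0, 0],
    [-1, 0, 0, 0, 0, 0, 0]
  ]
}}

```text
time_s: 27.03
eef_pos: [698.1, 141.1, 73.1]
ee_rot: [-0.291, 3.127, -0.001]
ft_force: [-2.8, 1.4, 10.9]
width: 25.0
grasp_force: 30.0
```

```bash
python3 go.py -137 -150 65; python3 -c "
from cell import r;s=r.sense();print(s['ft_force'])"
```

```text
t 27.0333 local now [-140.  -150.7] 73.1 w 25.0 30.0 yaw tool x -169.37 tilt z [ 0.001 -0.    -1.   ] tool delta [0.7 3.  8.1]
[-2.75852884  1.37905369 10.93506437]
```

Request:
{"api": "servo_tool", "payload": {
  "commands": [
    [-1, 0, 0.015, 0.04, 0, 0, 0],
    [-1, 0, 0.015, 0.04, 0, 0, 0],
    [-1, 0, 0, 0, 0, 0, 0],
    [-1, 0, 0, 0, 0, 0, 0]
  ]
}}

```text
time_s: 27.37
eef_pos: [697.8, 143.0, 67.8]
ee_rot: [-0.29, 3.125, -0.003]
ft_force: [-6.2, -1.2, 18.4]
width: 25.2
grasp_force: 30.0
```

Request:
{"api": "servo_tool", "payload": {
  "commands": [
    [-1, 0, 0.008, 0.02, 0, 0, 0],
    [-1, 0, 0.008, 0.02, 0, 0, 0],
    [-1, 0, 0, 0, 0, 0, 0],
    [-1, 0, 0, 0, 0, 0, 0]
  ]
}}

```text
time_s: 27.7
eef_pos: [697.8, 143.7, 65.8]
ee_rot: [-0.29, 3.124, -0.004]
ft_force: [-10.6, -5.1, 27.1]
width: 25.5
grasp_force: 30.0
```

Request:
{"api": "servo_tool", "payload": {
  "commands": [
    [-1, 0, 0.008, 0.02, 0, 0, 0],
    [-1, 0, 0, 0.01, 0, 0, 0],
    [-1, 0, 0, 0, 0, 0, 0],
    [-1, 0, 0, 0, 0, 0, 0],
    [-1, 0, 0, 0, 0, 0, 0]
  ]
}}

```text
time_s: 28.12
eef_pos: [697.9, 144.2, 64.6]
ee_rot: [-0.29, 3.123, -0.005]
ft_force: [-13.8, -5.7, 34.8]
width: 25.0
grasp_force: 30.0
```

```bash
python3 go.py -119 -150 227; python3 - <<'E'
import numpy as np
a=np.radians(35)-np.linspace(1.0,0,29);p=np.c_[20-170*np.cos(a),165+170*np.sin(a)]
d=np.diff(p,axis=0);print(np.c_[d[:,0],-d[:,1]].round(1).tolist())
E
```

```text
t 28.1167 local now [-136.9 -151.1] 64.6 w 25.0 30.0 yaw tool x -169.4 tilt z [ 0.005 -0.003 -1.   ] tool delta [   0.3   17.3 -162.5]
[[-2.2, -5.7], [-2.0, -5.7], [-1.8, -5.8], [-1.6, -5.9], [-1.4, -5.9], [-1.2, -6.0], [-0.9, -6.0], [-0.7, -6.0], [-0.5, -6.0], [-0.3, -6.1], [-0.1, -6.1], [0.1, -6.1], [0.3, -6.1], [0.6, -6.0], [0.8, -6.0], [1.0, -6.0], [1.2, -5.9], [1.4, -5.9], [1.6, -5.8], [1.8, -5.8], [2.0, -5.7], [2.2, -5.6], [2.4, -5.6], [2.6, -5.5], [2.8, -5.4], [3.0, -5.3], [3.2, -5.2], [3.4, -5.0]]
```

The lever is firmly on its lower stop: 35 N with almost no further travel, after the full 162 mm. Now ease it back slowly along the arc.

Request:
{"api": "servo_tool", "payload": {
  "commands": [
    [-1, 0, -0.017, -0.044, 0, 0, 0],
    [-1, 0, -0.016, -0.044, 0, 0, 0],
    [-1, 0, -0.015, -0.045, 0, 0, 0],
    [-1, 0, -0.014, -0.045, 0, 0, 0],
    [-1, 0, -0.013, -0.046, 0, 0, 0],
    [-1, 0, -0.011, -0.046, 0, 0, 0],
    [-1, 0, -0.01, -0.046, 0, 0, 0],
    [-1, 0, -0.009, -0.047, 0, 0, 0],
    [-1, 0, -0.007, -0.047, 0, 0, 0],
    [-1, 0, -0.006, -0.047, 0, 0, 0],
    [-1, 0, -0.005, -0.047, 0, 0, 0],
    [-1, 0, -0.003, -0.047, 0, 0, 0]
  ]
}}

```text
time_s: 29.12
eef_pos: [699.8, 132.3, 114.0]
ee_rot: [-0.29, 3.126, -0.004]
ft_force: [-2.2, -0.6, 7.4]
width: 25.0
grasp_force: 30.0
```

Request:
{"api": "servo_tool", "payload": {
  "commands": [
    [-1, 0, -0.002, -0.047, 0, 0, 0],
    [-1, 0, -0.001, -0.047, 0, 0, 0],
    [-1, 0, 0, -0.047, 0, 0, 0],
    [-1, 0, 0.002, -0.047, 0, 0, 0],
    [-1, 0, 0.003, -0.047, 0, 0, 0],
    [-1, 0, 0.005, -0.047, 0, 0, 0],
    [-1, 0, 0.006, -0.047, 0, 0, 0],
    [-1, 0, 0.007, -0.046, 0, 0, 0],
    [-1, 0, 0.008, -0.046, 0, 0, 0],
    [-1, 0, 0.01, -0.046, 0, 0, 0],
    [-1, 0, 0.011, -0.046, 0, 0, 0],
    [-1, 0, 0, 0, 0, 0, 0]
  ]
}}

```text
time_s: 30.12
eef_pos: [699.2, 135.4, 166.0]
ee_rot: [-0.288, 3.126, -0.008]
ft_force: [-1.4, -6.8, 7.3]
width: 25.2
grasp_force: 30.0
```

```bash
python3 go.py -119 -150 227; python3 - <<'E'
import numpy as np
from cell import r;print(r.sense()["ft_force"])
E
```

```text
t 30.1167 local now [-145.8 -150.8] 166.0 w 25.2 30.0 yaw tool x -169.48 tilt z [ 0.003 -0.005 -1.   ] tool delta [  0.6  26.5 -61.2]
[-1.43085995 -6.76960261  7.25375489]
```

Request:
{"api": "servo_tool", "payload": {
  "commands": [
    [-1, 0, 0.009, -0.047, 0, 0, 0],
    [-1, 0, 0.012, -0.047, 0, 0, 0],
    [-1, 0, 0.014, -0.046, 0, 0, 0],
    [-1, 0, 0.015, -0.046, 0, 0, 0],
    [-1, 0, 0.017, -0.046, 0, 0, 0],
    [-1, 0, 0.018, -0.045, 0, 0, 0],
    [-1, 0, 0.02, -0.044, 0, 0, 0],
    [-1, 0, 0.021, -0.044, 0, 0, 0],
    [-1, 0, 0.022, -0.043, 0, 0, 0],
    [-1, 0, 0.024, -0.042, 0, 0, 0],
    [-1, 0, 0.025, -0.042, 0, 0, 0],
    [-1, 0, 0, 0, 0, 0, 0]
  ]
}}

```text
time_s: 31.12
eef_pos: [695.6, 154.3, 215.4]
ee_rot: [-0.286, 3.126, -0.009]
ft_force: [-2.0, -8.7, 9.1]
width: 24.8
grasp_force: 30.0
```

```bash
python3 go.py -119 -150 227; python3 - <<'E'
from cell import r;print(r.sense()["ft_force"])
E
```

```text
t 31.1167 local now [-126.6 -150.7] 215.4 w 24.8 30.0 yaw tool x -169.53 tilt z [ 0.003 -0.005 -1.   ] tool delta [  0.6   7.5 -11.6]
[-2.04251911 -8.68599994  9.12747195]
```

Request:
{"api": "servo_tool", "payload": {
  "commands": [
    [-1, 0, 0.018, -0.036, 0, 0, 0],
    [-1, 0, 0.018, -0.036, 0, 0, 0],
    [-1, 0, 0.018, -0.034, 0, 0, 0],
    [-1, 0, 0, 0, 0, 0, 0],
    [-1, 0, 0, 0, 0, 0, 0]
  ]
}}

```text
time_s: 31.53
eef_pos: [694.4, 160.1, 224.9]
ee_rot: [-0.287, 3.127, -0.007]
ft_force: [-0.7, -6.7, 7.6]
width: 25.2
grasp_force: 30.0
```

Request:
{"api": "servo_tool", "payload": {
  "commands": [
    [-1, 0, 0.01, -0.02, 0, 0, 0],
    [-1, 0, 0.01, -0.02, 0, 0, 0],
    [-1, 0, 0, 0, 0, 0, 0],
    [-1, 0, 0, 0, 0, 0, 0]
  ]
}}

```text
time_s: 31.87
eef_pos: [694.0, 161.7, 227.4]
ee_rot: [0.286, -3.128, 0.008]
ft_force: [0.6, -6.8, 2.2]
width: 25.6
grasp_force: 30.0
```

Request:
{"api": "servo_tool", "payload": {
  "commands": [
    [-1, 0, -0.005, -0.015, 0, 0, 0],
    [-1, 0, -0.005, -0.01, 0, 0, 0],
    [-1, 0, 0, 0, 0, 0, 0],
    [-1, 0, 0, 0, 0, 0, 0]
  ]
}}

```text
time_s: 32.2
eef_pos: [693.8, 161.7, 227.7]
ee_rot: [0.287, -3.125, 0.006]
ft_force: [4.1, -5.4, -7.7]
width: 25.2
grasp_force: 30.0
```

The lever is on its rest stop: same pose as at the start, and the force has reversed. Open and rise clear.

Request:
{"api": "servo_tool", "payload": {
  "commands": [
    [1, 0, 0, 0, 0, 0, 0],
    [1, 0, 0, 0, 0, 0, 0],
    [1, 0, 0, 0, 0, 0, 0],
    [1, 0, 0, 0, 0, 0, 0],
    [1, 0, 0, 0, 0, 0, 0],
    [1, 0, 0, 0, 0, 0, 0],
    [1, 0, 0, 0, 0, 0, 0],
    [1, 0, 0, 0, 0, 0, 0],
    [1, 0, 0, 0, 0, 0, 0],
    [1, 0, 0, 0, 0, 0, 0],
    [1, 0, 0, 0, 0, 0, 0],
    [1, 0, 0, 0, 0, 0, 0]
  ]
}}

```text
time_s: 33.2
eef_pos: [693.3, 164.9, 230.7]
ee_rot: [-0.291, 3.128, 0.0]
ft_force: [-0.2, -0.3, 0.7]
width: 91.5
grasp_force: 0.0
```

Request:
{"api": "servo_tool", "payload": {
  "commands": [
    [1, 0, 0, -0.05, 0, 0, 0],
    [1, 0, 0, -0.15, 0, 0, 0],
    [1, 0, 0, -0.25, 0, 0, 0],
    [1, 0, 0, -0.25, 0, 0, 0],
    [1, 0, 0, -0.2, 0, 0, 0],
    [1, 0.2, -0.25, 0, 0, 0, 0],
    [1, 0.25, -0.3, 0, 0, 0, 0],
    [1, 0.25, -0.3, 0, 0, 0, 0],
    [1, 0.2, -0.2, 0, 0, 0, 0],
    [1, 0, 0, 0, 0, 0, 0],
    [1, 0, 0, 0, 0, 0, 0]
  ]
}}

```text
time_s: 34.12
eef_pos: [623.9, 43.8, 322.0]
ee_rot: [-0.287, 3.127, 0.0]
ft_force: [-0.2, 0.3, 0.3]
width: 91.8
grasp_force: 0.0
```

```bash
python3 go.py -240 0 100; python3 - <<'E'
from h import *
from cell import r
from go import O,X,Y
t=r.get_image("top");s=r.get_image("side");t0=np.load("top0.npz");s0=np.load("side0.npz")
for n,a,b in(("top",t,t0),("side",s,s0)):
    for c in blobs(a["pixels"],(0,150,90),(6,255,255)): print(n,"red",np.round(cv2.minAreaRect(c)[0],1))
# bottle/jar/beaker patches unchanged?
    for nm,p in((("bottle",(396,222)),("jar",(281,247)),("beaker",(297,145))) if n=="top" else (("bottle",(314,290)),("jar",(261,208)),("beaker",(362,200)))):
        u,v=p;k=np.s_[v-14:v+15,u-12:u+13];print(n,nm,np.abs(a["pixels"][k].astype(int)-b["pixels"][k]).mean().round(1))
E
```

```text
t 34.1167 local now [-222.2  -60. ] 322.0 w 91.8 0.0 yaw tool x -169.5 tilt z [ 0.002  0.    -1.   ] tool delta [ 60.3 -17.8 221.9]
top bottle 15.1
top jar 23.0
top beaker 46.9
side red [331.6 117.3]
side red [ 94.8 115.1]
side bottle 2.8
side jar 6.4
side beaker 2.8
```

The side view shows the bottle, jar and beaker unchanged. I'll make one check of the pressed cover and the cassette from the mouth.

Request:
{"api": "servo_tool", "payload": {
  "commands": [
    [1, 0, 0, 0, 0, 0, 0.154],
    [1, 0, 0, 0, 0, 0, 0.154],
    [1, 0, 0, 0, 0, 0, 0.154],
    [1, 0, 0, 0, 0, 0, 0.154],
    [1, 0, 0, 0, 0, 0, 0.154],
    [1, 0, 0, 0, 0, 0, 0.154],
    [1, 0, 0, 0, 0, 0, 0.154],
    [1, 0, 0, 0, 0, 0, 0.154],
    [1, 0, 0, 0, 0, 0, 0.154],
    [1, 0, 0, 0, 0, 0, 0.154],
    [1, 0, 0, 0, 0, 0, 0.154],
    [1, 0, 0, 0, 0, 0, 0.154]
  ]
}}

```text
time_s: 35.22
eef_pos: [624.9, 46.6, 320.1]
ee_rot: [-1.863, -2.529, -0.0]
ft_force: [0.1, 0.3, -0.7]
width: 92.4
grasp_force: 0.0
```

Request:
{"api": "servo_tool", "payload": {
  "commands": [
    [1, -0.2, -0.2, 0, 0, 0, 0.154],
    [1, -0.1, -0.3, 0, 0, 0, 0],
    [1, 0, -0.1, 0.3, 0, 0, 0],
    [1, 0, 0, 0.35, 0, 0, 0],
    [1, 0, 0, 0.35, 0, 0, 0],
    [1, 0, 0, 0.35, 0, 0, 0],
    [1, 0, 0, 0.35, 0, 0, 0],
    [1, 0, 0, 0.35, 0, 0, 0],
    [1, 0, 0, 0.35, 0, 0, 0],
    [1, 0, 0, 0.3, 0, 0, 0],
    [1, 0, 0, 0.2, 0, 0, 0],
    [1, 0, 0, 0, 0, 0, 0]
  ]
}}

```text
time_s: 36.22
eef_pos: [571.2, 4.4, 25.8]
ee_rot: [-2.001, -2.412, 0.007]
ft_force: [-0.8, -0.4, 0.5]
width: 91.8
grasp_force: 0.0
```

Request:
{"api": "servo_tool", "payload": {
  "commands": [
    [1, 0, 0, 0, 0, 0.139, 0],
    [1, 0, 0, 0, 0, 0.139, 0],
    [1, 0, 0, 0, 0, 0.139, 0],
    [1, 0, 0, 0, 0, 0.139, 0],
    [1, 0, 0, 0, 0, 0, 0]
  ]
}}

```text
time_s: 36.63
eef_pos: [575.4, 0.1, 30.6]
ee_rot: [-1.778, -2.133, -0.4]
ft_force: [-0.3, -0.2, -0.7]
width: 91.9
grasp_force: 0.0
```

```bash
python3 cas.py w17; python3 go.py -160 0 25
```

```text
t 36.6333 local now [-256.3   -4.4] 30.6 w 91.9 0.0 yaw tool x 100.41 tilt z [-0.075  0.419 -0.905] tool delta [214.6  -5.  145.9]
[-0.3084954  -0.15646889 -0.72923199]
blue (347, 0, 29, 30) x -95.8 -60.9 y -54.0 -30.4 c [-78.7 -42.3] [np.float32(-85.5), np.float32(4.5)]
blue (297, 0, 30, 69) x -135.2 -63.0 y -12.3 10.4 c [-99.1  -0.9] [np.float32(-89.9), np.float32(0.1)]
blue (247, 0, 29, 30) x -95.2 -59.8 y 29.8 53.6 c [-77.9  41.9] [np.float32(-5.6), np.float32(84.4)]
t 36.6833 local now [-255.4   -4.1] 30.5 w 92.0 0.0 yaw tool x 100.41 tilt z [-0.076  0.415 -0.906] tool delta [84.1 -4.3 45.3]
```

Request:
{"api": "servo_tool", "payload": {
  "commands": [
    [1, 0.1, -0.02, 0.046, 0, 0, 0],
    [1, 0.2, -0.02, 0.093, 0, 0, 0],
    [1, 0.2, 0, 0.093, 0, 0, 0],
    [1, 0.2, 0, 0.093, 0, 0, 0],
    [1, 0.16, 0, 0.075, 0, 0, 0],
    [1, 0, 0, 0, 0, 0, 0],
    [1, 0, 0, 0, 0, 0, 0]
  ]
}}

```text
time_s: 37.27
eef_pos: [551.8, 98.0, 31.8]
ee_rot: [-1.772, -2.143, -0.393]
ft_force: [0.1, -0.2, 0.2]
width: 91.7
grasp_force: 0.0
```

```bash
python3 cas.py w18; python3 - <<'E'
from h import *
from go import O,X,Y
# height of the cover's near edge from its known place x=-49 (origin ~0): w12 (proud) against now
for n in("w12","w18"):
    d=np.load(n+".npz");P=(d["pos"],d["rv"]);hsv=cv2.cvtColor(d["pixels"],cv2.COLOR_BGR2HSV)
    o,_=ray(d,[316,100],P);print(n,"cam local",(o[:2]-O)@X,o[2])
    for c in blobs(d["pixels"],(5,100,60),(30,255,255),60):
        b=cv2.boundingRect(c)
        if b[1]<200 and 260<b[0]+b[2]/2<370:
            for z in(20,28):
                q=onz(d,c[:,0],z,P)[:,:2]-O;print("  z",z,b,"x",(q@X).min().round(1),(q@X).max().round(1),"y",np.ptp(q@Y).round(1))
E
```

```text
t 37.2667 local now [-155.7    1. ] 31.8 w 91.7 0.0 yaw tool x 100.85 tilt z [-0.078  0.414 -0.907] tool delta [123.6   1.8 103.6]
[ 0.07129988 -0.22447894  0.15766808]
orange (291, 59, 58, 26) x -51.5 -29.4 y -21.1 20.5 c [-40.5  -0.4] [np.float32(-89.5), np.float32(0.5)]
blue (303, 89, 34, 102) x -126.8 -52.3 y -12.4 10.3 c [-89.6  -1. ] [np.float32(-0.0), np.float32(90.0)]
blue (355, 12, 40, 122) x -86.0 25.5 y -54.3 -30.0 c [-30.3 -41.4] [np.float32(-88.7), np.float32(1.3)]
blue (243, 12, 38, 122) x -86.6 24.6 y 30.4 53.9 c [-31.   41.8] [np.float32(-0.6), np.float32(89.4)]
w12 cam local -95.97433655920878 183.47951881792082
  z 20 (275, 119, 82, 27) x -47.1 -31.4 y 45.6
  z 28 (275, 119, 82, 27) x -49.5 -34.6 y 43.3
w18 cam local -157.58522794036938 225.95476314620265
  z 20 (290, 58, 59, 27) x -47.2 -23.3 y 43.9
  z 28 (290, 58, 59, 27) x -51.5 -28.5 y 42.2
```

```bash
python3 - <<'E'
from h import *
for n,r0,r1 in(("w10",128,156),("w12",120,154),("w18",60,94)):
    d=np.load(n+".npz");h=cv2.cvtColor(d["pixels"],cv2.COLOR_BGR2HSV)
    print(n)
    for v in range(r0,r1):
        o=np.where((h[v,:,0]>4)&(h[v,:,0]<31)&(h[v,:,1]>110)&(h[v,:,2]>40))[0];o=o[(o>260)&(o<380)]
        print(v,(o.min(),o.max()) if len(o) else None,np.median(h[v,296:301],0).astype(int).tolist())
E
```

```text
w10
128 (np.int64(276), np.int64(356)) [24, 155, 247]
129 (np.int64(276), np.int64(356)) [24, 155, 247]
130 (np.int64(276), np.int64(356)) [24, 152, 247]
131 (np.int64(276), np.int64(356)) [24, 155, 247]
132 (np.int64(276), np.int64(356)) [24, 154, 247]
133 (np.int64(276), np.int64(356)) [24, 154, 247]
134 (np.int64(276), np.int64(356)) [24, 153, 247]
135 (np.int64(276), np.int64(356)) [24, 154, 247]
136 (np.int64(276), np.int64(356)) [24, 153, 247]
137 (np.int64(276), np.int64(356)) [24, 154, 247]
138 (np.int64(275), np.int64(356)) [22, 158, 247]
139 (np.int64(275), np.int64(356)) [19, 167, 248]
140 (np.int64(276), np.int64(356)) [15, 183, 249]
141 (np.int64(276), np.int64(356)) [11, 194, 223]
142 (np.int64(277), np.int64(355)) [11, 194, 166]
143 (np.int64(277), np.int64(355)) [11, 188, 152]
144 (np.int64(278), np.int64(355)) [11, 186, 152]
145 (np.int64(278), np.int64(353)) [8, 115, 160]
146 None [3, 22, 205]
147 None [100, 3, 251]
148 None [90, 1, 249]
149 None [0, 1, 248]
150 None [20, 2, 250]
151 None [108, 36, 244]
152 None [110, 131, 242]
153 None [108, 159, 240]
154 None [109
[... 2251 characters left out ...]
13, 187, 241]
75 (np.int64(291), np.int64(348)) [13, 185, 241]
76 (np.int64(291), np.int64(348)) [13, 187, 240]
77 (np.int64(291), np.int64(348)) [13, 189, 240]
78 (np.int64(291), np.int64(348)) [13, 187, 241]
79 (np.int64(291), np.int64(348)) [13, 188, 241]
80 (np.int64(290), np.int64(348)) [13, 188, 241]
81 (np.int64(290), np.int64(348)) [13, 190, 240]
82 (np.int64(290), np.int64(348)) [13, 187, 240]
83 (np.int64(290), np.int64(348)) [12, 189, 234]
84 (np.int64(291), np.int64(348)) [10, 147, 221]
85 None [8, 53, 216]
86 None [120, 2, 233]
87 None [110, 3, 238]
88 None [120, 2, 236]
89 None [110, 2, 237]
90 None [120, 2, 234]
91 None [120, 5, 213]
92 None [110, 4, 174]
93 None [105, 3, 158]
```

Before pressing, a dark front face of the cover (V≈166) showed for about 5 rows. It is gone now, so the cover is flush. The cassette is still home and square. Back away and hand in.

Request:
{"api": "servo_tool", "payload": {
  "commands": [
    [1, -0.15, 0, -0.07, 0, 0, 0],
    [1, -0.25, 0, -0.116, 0, 0, 0],
    [1, -0.25, 0, -0.116, 0, 0, 0],
    [1, -0.2, 0, -0.093, 0, 0, 0],
    [1, 0, 0, 0, 0, 0, 0],
    [1, 0, 0, 0, 0, 0, 0],
    [1, 0, 0, 0, 0, 0, 0]
  ]
}}

```text
time_s: 37.9
eef_pos: [569.4, 3.4, 30.7]
ee_rot: [-1.777, -2.137, -0.394]
ft_force: [0.2, 0.5, -0.5]
width: 91.7
grasp_force: 0.0
```

```bash
python3 - <<'E'
from h import *
from cell import r
t=r.get_image("top");s=r.get_image("side")
R_=[]
for d in(t,s):
    c=[cv2.minAreaRect(k)[0] for k in blobs(d["pixels"],(0,150,90),(6,255,255))];print(np.round(c,1).tolist())
print(r.sense()["ft_force"],r.sense()["time_s"]);print(r.sign_off())
E
```

```text
[[225.7, 135.8]]
[[339.9, 115.2], [94.9, 115.0]]
[ 0.10285464  0.23786241 -0.10634509] 38.0
the job is handed in; nothing more can be done
None
```

The job is handed in at 38 s of the 72 s allowed: the cassette is square and fully home in the press, the cover reads flush in the wrist picture, the lever was eased back up to its rest, and the arm stands clear of everything.

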